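# Load a part-used cartridge into the caulking gun and run the ratchet rod up to it

## Task

Load the blue part-used sealant cartridge into the caulking gun held in the vise: let it lie in the cradle with its capped nozzle out through the slot of the front plate. Then push the gun's ratchet rod in, click by click, until you feel the plunger bear on the piston hidden inside the cartridge and hold the cartridge up against the front plate; stop at a push of about 20 N, as much more bursts the seal, and let go so that the ratchet keeps it pressed. Leave everything else on the bench where it is.

Things in the scene. Friction and masses are not known exactly. Their poses are not given: they have to be found in the camera images.
- gun: Caulking gun, blue steel, black grip clamped in a green bench vise fixed to the bench. Origin: vise centre on the bench top. x along the barrel to the nozzle end, z up; barrel axis at z = 185 mm. Ratchet casting at x -55 to 30 mm, 34 mm wide, top z 205 mm; on it a sprung brass pawl with a red tab at x -80 mm: leave the tab alone, it frees the rod. The vise reaches 125 mm to +y, to z 106 mm.
- cradle_mid (a point): Middle of the tube of a cartridge lying fully forward in the gun's cradle: gun x = 165.5, z = 185 mm, on the barrel axis. The cradle (x 32 to 273 mm) is two 6 mm rails, 18 mm either side of the axis and 21 mm below it, open above and at the sides; a 49 mm cartridge rests on them with its axis on the barrel axis. Beside it fingers may reach 20 mm below the axis.
- front_slot (a point): Where the barrel axis meets the rear face of the gun's 4 mm front plate: gun x = 273, z = 185 mm. The plate has a U slot for the nozzle, 22 mm wide, open at the top; its horns rise 31 mm above the axis. With the rod pulled back there are 229 mm between plate and plunger, 14 mm more than the tube's length.
- rod: Toothed steel rod with a 39 mm plunger disc in front and an upturned pull at the rear; slides along the gun's x only. Axes as the gun's; origin on the barrel axis, at gun x = 0 when pulled right back, as at the start. Plunger face at its x = 44 mm. Teeth every 4 mm: the sprung pawl lets it go forward (+x) against 2 to 6 N, a click each tooth, and blocks its return. Travel 130 mm.
- rod_pull (a point): Point to grip or push on the rod's upturned pull: a round upright steel bar, 10 mm diameter, at x = -262 mm of the rod, that rises to 57 mm above the rod's axis. This point lies on the bar's axis, 30 mm above the rod's axis. Free space all round.
- cartridge: The part-used sealant cartridge lying on the bench: white tube with a broad blue band, red cap on its nozzle. Tube 49 mm diameter, 215 mm long, about 0.3 kg. Origin on the axis at mid-tube; x along the axis to the nozzle, which is 17 mm thick at its base and sticks out 90 mm. The rear is open (44 mm bore); 15 to 70 mm inside sits a hidden, untracked piston.
- shoulder (a point): Centre of the front end of the cartridge's tube, where the nozzle begins, 107.5 mm ahead of its origin. It meets front_slot when the cartridge is fully forward. The hidden piston yields springily, 2 N per mm that the plunger presses it; when the rod is let go the ratchet gives back up to one tooth (4 mm, 8 N). Over 30 N on the piston bursts the seal.
- white_cartridge: bystander: full cartridge with a yellow band and no cap, standing upright, 49 mm diameter, 300 mm tall with its nozzle
- hinge_carton: bystander: small cardboard carton 110 x 85 x 45 mm
- tape_measure: bystander: yellow tape measure 70 x 36 x 66 mm
- screwdriver: bystander: screwdriver with orange handle, 210 mm long
- screw_jar: bystander: glass jar with steel lid, 68 mm diameter, 85 mm tall
- door_hinge: bystander: open brass door hinge lying flat, 102 x 74 x 10 mm

How it is judged:
By the outcome, as a careful person would: the job done as asked, in the order asked, and still so for the second after the job is handed in, with the robot touching nothing.
It also fails if it takes over 58 s, if anything falls off the work surface, if the arm or the gripper's body presses on something with over 40 N, if the wrist force passes 120 N, or if a joint passes its speed limit or range.

## Robot

A 6-joint arm with a two-finger parallel gripper is mounted at the origin on the work surface. World frame = base frame: x ahead of the robot, y to its left, z up, the work surface at z = 0. Lengths are in m, angles in degrees, forces in N, time in s.
With the tool pointing down it reaches from about 0.225 to 0.875 m from the base axis. Payload 3.4 kg.
Tool frame: the origin (TCP) lies at the very end of the fingers, on their centre line; the grasp point (between the pads) lies bot.grasp_offset behind it (bot.grasp_offset is the distance from the TCP to the grasp point, in m); x points along the fingers, y is the direction in which the jaws open and shut, and the axes are right-handed (so a half turn about x gives the same grasp; the last joint's range is limited). The gripper opens to 85 mm and grips with 20 to 120 N. Pads are 22 mm wide; open, the fingers measure 114 mm over their backs; the gripper's body (76 mm by 85 mm) begins 54 mm behind the grasp point. The pads swing forward as they close: fully open they stand 13 mm farther back than shut.
Start: joints at [-73.797, 15.808, 86.224, -0, 77.962, -6.933], TCP at [0.226, -0.529, 0.231] pointing down, gripper open.
Joint ranges: [-165.64, 165.64], [-43.16, 119.46], [12.63, 154.43], [-67.54, 247.53], [6.08, 155.33], [-154.97, 154.97]. Speed limits (degrees/s): [147.25, 147.25, 180, 180, 180, 180].

## Interface

Orientations are given as a 3x3 rotation matrix whose columns are the frame's x, y, z axes.
In Python, from workcell import bot gives the robot as it stands. The module is installed in compiled form; this text tells all that it offers.
- The arm moves only by the tool jog_arm, never from a script. Its argument "rows" is a list of rows, each an object with "gripper": the finger opening in m, from 0 to 0.0854; "slide": the shift along the tool's x, y, z in m, a list of three; "yaw": the turn about the tool's x in degrees. A call has 1 to 8 rows; each row is the pose to reach, as a shift and turn from the pose commanded when the call began, along the tool's axes at that moment; what a row does not reach only later rows make up. A row lasts 1/10 s, in which the tool goes at most 50 mm and 8.59 degrees, less where a joint would pass 70% of its speed; a pose out of reach is approached as far as the arm can. A call with a gripper value outside its range is refused whole. The fingers move at their own pace and stop on an object; the grip force is fixed at half the most. Time passes only in rows, so rows that repeat a pose let the fingers close. It gives the time, the measured TCP pose, the force and the opening at its end, in the units of the state.
- bot.observe(): the state, without advancing time (a new reading comes with each control period).
- bot.grab_frame(name): name is "side" or "top" or "wrist"; returns the picture (384x512x3 uint8, red, green, blue); there is no depth.
- bot.get_calibration(name): a dict with "vertical_fov" (degrees; the focal length in pixels is half the picture's height over the tangent of half this angle, whatever the lens; pixels are square), "cx", "cy" (the principal point, pixels), "xyz" and "orientation" of the camera in the world; the wrist camera has in their place "tool_from_camera" (4x4, takes a point from camera to tool coordinates, whose origin is the TCP and whose axes are the tool frame's). Camera axes: x right, y down, z forward; pixel columns grow to the right and rows downward; lengths in m; the calibration is good to about 2 mm. A picture is of the moment at which its call begins: read the wrist's pose just before it. get_calibration takes no time and is no camera call.
- bot.close_job(): hands the job in, once; it reports no verdict.
The state is a dict: "time_s": time; "joint_positions": joint angles; "qd": joint speeds; "effort": joint torques, N m; "eef_pos": TCP position; "orientation": TCP orientation; "ft_force": force on the tool from outside, world axes, zero at the start; "wrist_torque": the same for the moment, N m; "grip_width": finger opening in m.
Only numpy, scipy, OpenCV 4.12 (cv2) and the standard library are available. Lean on these libraries where they do the work, as an engineer would, in place of code of your own. Each camera call takes 0.05 s, during which the arm holds its last target.

## Working session

There is one attempt and no reset: what is moved stays moved. The work goes in short steps, Python scripts to look and compute and a tool call to move; the robot and the scene stay as the last step left them, time stands still between calls to the robot, and variables do not carry over. Pictures are saved under pics/ and viewed, and the job is handed in when it is done.

Besides the shell and the picture viewer there is one more tool, called after "Request:" as a command line: name --argument value ..., lists and objects as JSON in quotes. jog_arm: Moves the arm, as the interface text tells. Its arguments: {"type":"object","properties":{"rows":{"type":"array","items":{"type":"object","properties":{"gripper":{"type":"number"},"slide":{"type":"array","items":{"type":"number"}},"yaw":{"type":"number"}}}}},"required":["rows"]}

```bash
mkdir -p pics
python3 - <<'E'
from workcell import bot
import cv2
o=bot.observe(); print(o, bot.grasp_offset)
for n in ["side","top","wrist"]:
    im=bot.grab_frame(n); cv2.imwrite(f"pics/{n}0.png",im[:,:,::-1]); print(n,bot.get_calibration(n))
E
```

```text
{'time_s': 0.0, 'joint_positions': array([-7.37974749e+01,  1.58478669e+01,  8.62946325e+01, -4.98637923e-04,
        7.79621575e+01, -6.93319829e+00]), 'qd': array([-0.1184818 , -0.04435031, -0.02494888, -0.01623789,  0.02906704,
       -0.06386696]), 'effort': array([ 2.66341303e-04, -4.16776514e+01, -2.45807737e+01,  6.59116768e-05,
        1.09564973e-02, -1.37407167e-05]), 'eef_pos': array([ 0.22576477, -0.52825502,  0.23044136]), 'orientation': array([[-5.17857497e-04,  3.92911748e-01, -9.19576038e-01],
       [ 1.75168051e-03, -9.19574394e-01, -3.92912032e-01],
       [-9.99998332e-01, -1.81427587e-03, -2.12047358e-04]]), 'ft_force': array([ 0.7191546 ,  0.19340701, -0.49448945]), 'wrist_torque': array([-0.09262405,  0.00874983, -0.00627837]), 'grip_width': 0.08575741789543667} 0.0187
side {'vertical_fov': 45.32269137970837, 'cx': 259.700051329983, 'cy': 187.85951360110604, 'xyz': array([-0.26825909,  0.89997755,  1.43142584]), 'orientation': array([[-0.76537871, -0.4748866 ,  0.43437097],
       [-0.64341847,  0.54948949, -0.53298591],
       [ 0.01442559, -0.68741837, -0.72611837]])}
top {'vertical_fov': 44.0828085433343, 'cx': 253.10174661857266, 'cy': 181.01507115429803, 'xyz': array([ 0.32279833, -0.04999793,  1.94650984]), 'orientation': array([[ 0.01761892, -0.99553717,  0.09271094],
       [-0.99982011, -0.01689127,  0.00862747],
       [-0.00702296, -0.09284627, -0.99565569]])}
wrist {'vertical_fov': 64.62954099905578, 'cx': 258.5153266394968, 'cy': 188.28812169827773, 'tool_from_camera': array([[ 5.60809441e-04, -2.72705994e-01,  9.62097254e-01,
        -1.42949697e-01],
       [ 9.99999788e-01,  4.72205334e-04, -4.49056574e-04,
         7.97595398e-04],
       [-3.31847036e-04,  9.62097302e-01,  2.72706201e-01,
        -6.88724506e-02],
       [ 0.00000000e+00,  0.00000000e+00,  0.00000000e+00,
         1.00000000e+00]])}
```

View pics/side0.png

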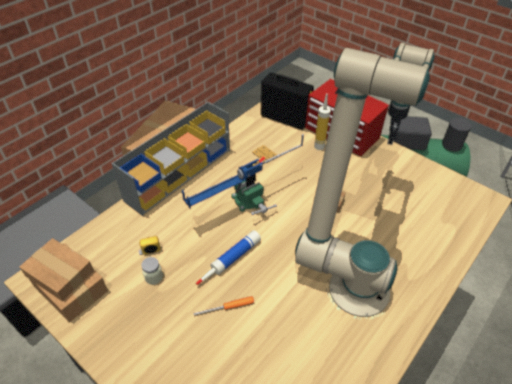

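View pics/top0.png

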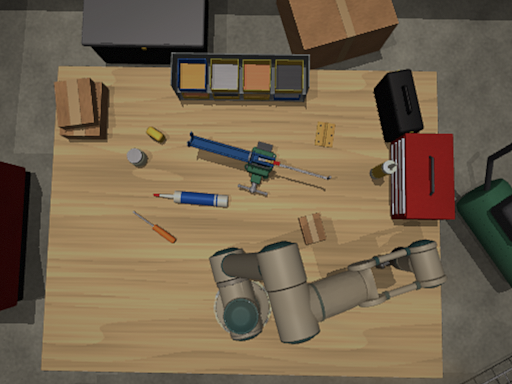

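View pics/wrist0.png

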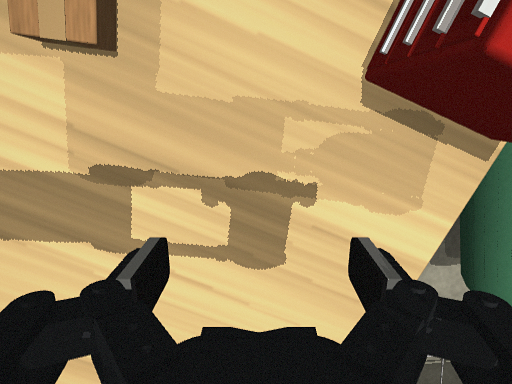

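```bash
cat > h.py <<'E'
import numpy as np, cv2
from workcell import bot
def K(n):
    c=bot.get_calibration(n); f=192/np.tan(np.radians(c["vertical_fov"]/2)); return c,f
def ray(n,u,v,pose=None):
    c,f=K(n); d=np.array([(u-c["cx"])/f,(v-c["cy"])/f,1.])
    if n=="wrist":
        p,R=pose; T=c["tool_from_camera"]; o=p+R@T[:3,3]; d=R@T[:3,:3]@d
    else: o=np.array(c["xyz"]); d=np.array(c["orientation"])@d
    return o,d/np.linalg.norm(d)
def onz(n,u,v,z,pose=None):
    o,d=ray(n,u,v,pose); return o+d*(z-o[2])/d[2]
def tri(rs):
    A=np.zeros((3,3));b=np.zeros(3)
    for o,d in rs:
        M=np.eye(3)-np.outer(d,d);A+=M;b+=M@o
    p=np.linalg.solve(A,b); return p,[np.linalg.norm((np.eye(3)-np.outer(d,d))@(p-o)) for o,d in rs]
def proj(n,P,pose=None):
    c,f=K(n)
    if n=="wrist":
        p,R=pose;T=c["tool_from_camera"];Rc=R@T[:3,:3];o=p+R@T[:3,3]
    else: Rc=np.array(c["orientation"]);o=np.array(c["xyz"])
    q=Rc.T@(np.asarray(P)-o); return np.array([c["cx"]+f*q[0]/q[2],c["cy"]+f*q[1]/q[2]])
def crop(src,dst,x0,y0,x1,y1,s):
    im=cv2.imread(src)[y0:y1,x0:x1]; cv2.imwrite(dst,cv2.resize(im,None,fx=s,fy=s,interpolation=cv2.INTER_CUBIC))
def snap(n,name):
    o=bot.observe(); im=bot.grab_frame(n); cv2.imwrite(f"pics/{name}.png",im[:,:,::-1]); np.savez(f"pics/{name}.npz",p=o["eef_pos"],R=o["orientation"]); return o["eef_pos"],o["orientation"]
def pose(name):
    z=np.load(f"pics/{name}.npz"); return z["p"],z["R"]
E
python3 - <<'E'
from h import *
crop("pics/top0.png","pics/t0c.png",120,110,345,260,3.5)
crop("pics/side0.png","pics/s0c.png",140,120,330,330,2.8)
E
```

```text
(no output)
```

View pics/t0c.png

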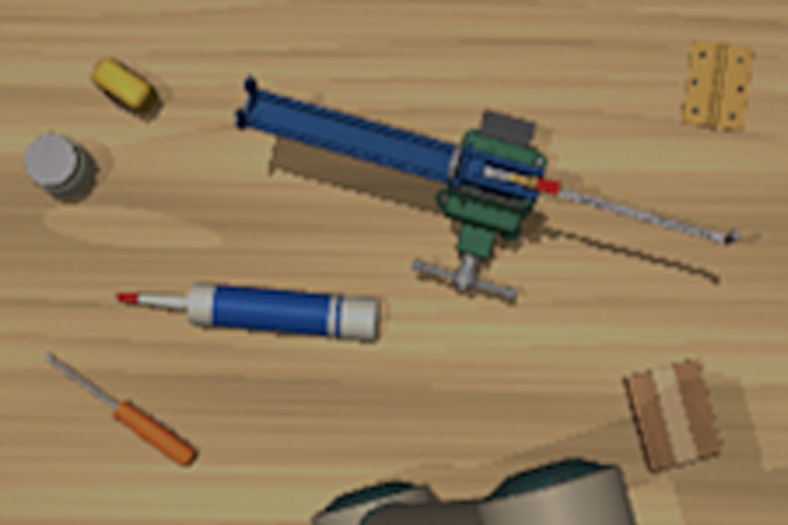

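View pics/s0c.png

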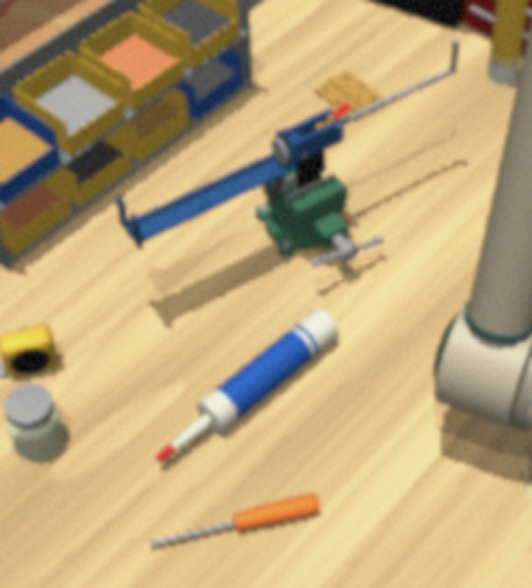

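```bash
cat > m0.py <<'E'
from h import *
def T(x,y): return ((x+.5)/3.5-.5+120,(y+.5)/3.5-.5+110)
def S(x,y): return ((x+.5)/2.8-.5+140,(y+.5)/2.8-.5+120)
def both(n,t,s): 
    p,r=tri([ray("top",*T(*t)),ray("side",*S(*s))]); print(n,p.round(4),np.round(r,4)); return p
sh=both("cart front",(190,304),(215,412)); re=both("cart rear",(379,320),(325,328))
print(np.linalg.norm(sh-re))
for n,t in (("front",(190,304)),("rear",(379,320)),("captip",(118,297))): print(n,onz("top",*T(*t),.0245).round(4))
print(onz("side",*S(163,456),.0245),)
a=both("horn1 tip",(248,77),(120,197)); b=both("horn2?",(241,121),(133,209))
c=both("pull top",(733,236),(456,44))
d=both("redtab",(548,186),(340,112))
E
python3 m0.py
```

```text
cart front [0.4298 0.2818 0.0464] [0.0025 0.0025]
cart rear [0.4206 0.069  0.0169] [0.0022 0.0022]
0.21502646480925441
front [0.4331 0.2872 0.0245]
rear [0.4183 0.0673 0.0245]
captip [0.4398 0.3712 0.0245]
[0.44277572 0.36059234 0.0245    ]
horn1 tip [0.6628 0.1994 0.2171] [0.0009 0.0009]
horn2? [0.6186 0.2077 0.2306] [0.0058 0.0058]
pull top [ 0.501  -0.3093  0.2394] [0.0003 0.0003]
redtab [ 0.5552 -0.1182  0.2078] [0.0017 0.0017]
```

Request:
jog_arm --rows '[{"slide": [-0.05, -0.5, -0.48], "yaw": -63}, {"slide": [-0.05, -0.5, -0.48], "yaw": -63}, {"slide": [-0.05, -0.5, -0.48], "yaw": -63}, {"slide": [-0.05, -0.5, -0.48], "yaw": -63}, {"slide": [-0.05, -0.5, -0.48], "yaw": -63}, {"slide": [-0.05, -0.5, -0.48], "yaw": -63}, {"slide": [-0.05, -0.5, -0.48], "yaw": -63}, {"slide": [-0.05, -0.5, -0.48], "yaw": -63}]'

```text
validation failed for argument at $.ro...
```

Request:
jog_arm --rows '[{"gripper": 0.085, "slide": [-0.05, -0.5, -0.48], "yaw": -63.0}, {"gripper": 0.085, "slide": [-0.05, -0.5, -0.48], "yaw": -63.0}, {"gripper": 0.085, "slide": [-0.05, -0.5, -0.48], "yaw": -63.0}, {"gripper": 0.085, "slide": [-0.05, -0.5, -0.48], "yaw": -63.0}, {"gripper": 0.085, "slide": [-0.05, -0.5, -0.48], "yaw": -63.0}, {"gripper": 0.085, "slide": [-0.05, -0.5, -0.48], "yaw": -63.0}, {"gripper": 0.085, "slide": [-0.05, -0.5, -0.48], "yaw": -63.0}, {"gripper": 0.085, "slide": [-0.05, -0.5, -0.48], "yaw": -63.0}]'

```text
time_s: 0.95
eef_pos: [0.367, -0.1536, 0.2602]
orientation: [[0.0, 0.998, -0.064], [-0.0, -0.064, -0.998], [-1.0, 0.001, 0.0]]
ft_force: [0.6, -0.5, 0.0]
grip_width: 0.0848
```

Request:
jog_arm --rows '[{"gripper": 0.085, "slide": [-0.02, 0.085, -0.27], "yaw": 0}, {"gripper": 0.085, "slide": [-0.02, 0.085, -0.27], "yaw": 0}, {"gripper": 0.085, "slide": [-0.02, 0.085, -0.27], "yaw": 0}, {"gripper": 0.085, "slide": [-0.02, 0.085, -0.27], "yaw": 0}, {"gripper": 0.085, "slide": [-0.02, 0.085, -0.27], "yaw": 0}, {"gripper": 0.085, "slide": [-0.02, 0.085, -0.27], "yaw": 0}, {"gripper": 0.085, "slide": [-0.02, 0.085, -0.27], "yaw": 0}, {"gripper": 0.085, "slide": [-0.02, 0.085, -0.27], "yaw": 0}]'

```text
time_s: 1.75
eef_pos: [0.4696, 0.1085, 0.2795]
orientation: [[-0.001, 0.998, -0.065], [-0.001, -0.065, -0.998], [-1.0, -0.001, 0.001]]
ft_force: [-0.5, -0.3, -0.7]
grip_width: 0.0849
```

Run:
```python
from h import *
p,R=snap("wrist","w1"); print(p,R,bot.observe()["joint_positions"])
crop("pics/w1.png","pics/w1b.png",0,0,512,384,1.5)
```

```text
[0.46958169 0.10846833 0.27953042] [[-1.39904775e-03  9.97863628e-01 -6.53163213e-02]
 [-9.35686559e-04 -6.53176629e-02 -9.97864083e-01]
 [-9.99998584e-01 -1.33494389e-03  1.02507011e-03]] [ 4.67697009e+00  6.25125632e+00  9.17821815e+01 -5.03652578e-02
  8.20511369e+01  8.52088918e+00]
```

View pics/w1b.png

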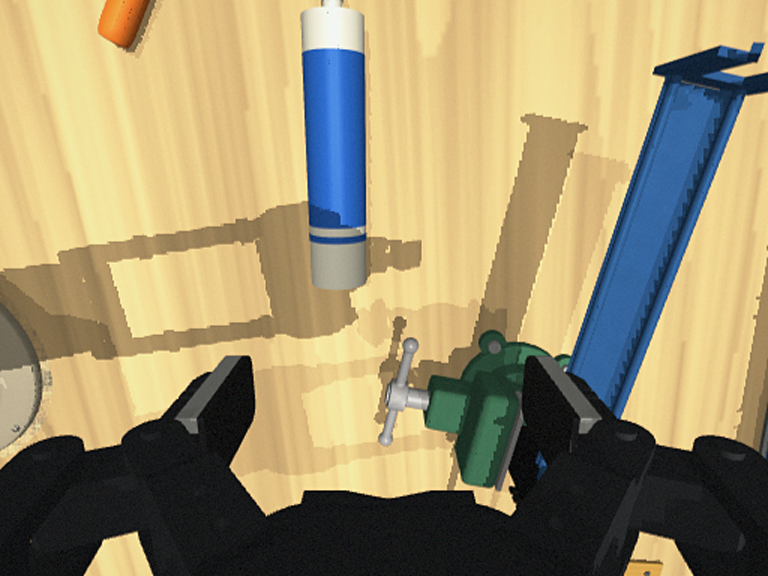

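Run:
```python
from h import *
crop("pics/w1.png","pics/w1c.png",370,10,512,150,5.5)
im=cv2.imread("pics/w1.png"); hsv=cv2.cvtColor(im,cv2.COLOR_BGR2HSV)
m=((hsv[...,0]>100)&(hsv[...,0]<125)&(hsv[...,1]>130)&(hsv[...,2]>70)); m[:,280:]=0
P=pose("w1"); L=[];Rr=[]
for v in range(38,142,4):
    x=np.where(m[v])[0]
    if len(x)<30: continue
    l,r=x.min()-.5,x.max()+.5
    L.append((l,v));Rr.append((r,v))
L=np.array(L);Rr=np.array(Rr)
c,f=K("wrist")
# fit lines, tangent planes
def fit(Q):
    a,b=np.polyfit(Q[:,1],Q[:,0],1); print("rms",np.std(Q[:,0]-a*Q[:,1]-b)); return a,b
def nrm(ab):
    o,d1=ray("wrist",ab[0]*30+ab[1],30,P); o,d2=ray("wrist",ab[0]*140+ab[1],140,P); n=np.cross(d1,d2); return o,n/np.linalg.norm(n)
o,n1=nrm(fit(L)); o,n2=nrm(fit(Rr))
ax=np.cross(n1,n2); ax/=np.linalg.norm(ax)
if ax[1]<0: ax=-ax
half=np.arccos(abs(n1@n2))/2; 
# bisector direction perpendicular to axis
b=(n1-n2) if abs(n1@n2)>0 and n1@n2>0 else n1+n2
nb=n1+n2 if n1@n2>0 else n1-n2; nb/=np.linalg.norm(nb)
dirn=np.cross(nb,ax); dirn*=-np.sign(dirn[2]); 
D=.0245/np.sin(half); C=o+dirn*D
print("axis",ax,np.degrees(np.arctan2(ax[1],ax[0])),"point",C,"D",D)
# plane of axis at z=.0245 
for y in (.07,.177,.287):
    # plane nb.(X-o)=0 at z=.0245
    x=o[0]-(nb[1]*(y-o[1])+nb[2]*(.0245-o[2]))/nb[0]; print(y,x)
```

```text
rms 0.2785800380623871
rms 0.2836319345440991
axis [ 0.06660279  0.99770137 -0.01249151] 86.18081562092364 point [0.42936609 0.17492904 0.02212947] D 0.40277304316929874
0.07 0.4224791140900028
0.177 0.42977122898343634
0.287 0.43726779569631197
```

View pics/w1c.png

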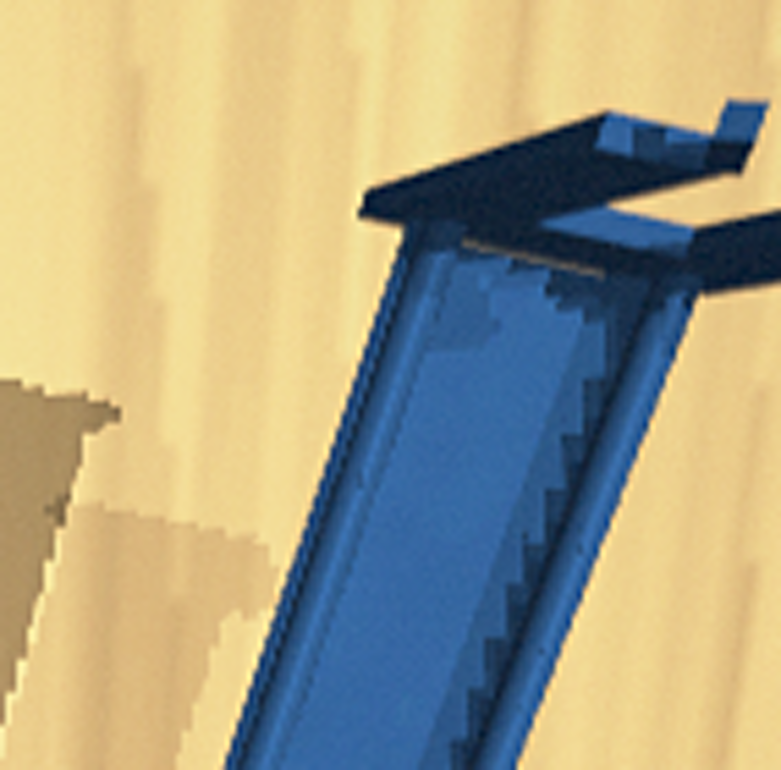

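Run:
```python
from h import *
crop("pics/w1.png","pics/w1d.png",190,0,260,30,10)
crop("pics/w1.png","pics/w1e.png",190,150,260,200,10)
P=pose("w1")
print(onz("wrist",333/1.5,10/1.5,.049,P),onz("wrist",338/1.5,290/1.5,.049,P))
t=lambda x,y:((x+.5)/3.5-.5+120,(y+.5)/3.5-.5+110)
print(onz("top",*t(190,304),.049),onz("top",*t(379,320),.049))
```

```text
[0.4405952 0.2793949 0.049    ] [0.42401176 0.06689194 0.049     ]
[0.43172491 0.28288784 0.049     ] [0.41712587 0.06581473 0.049     ]
```

View pics/w1d.png

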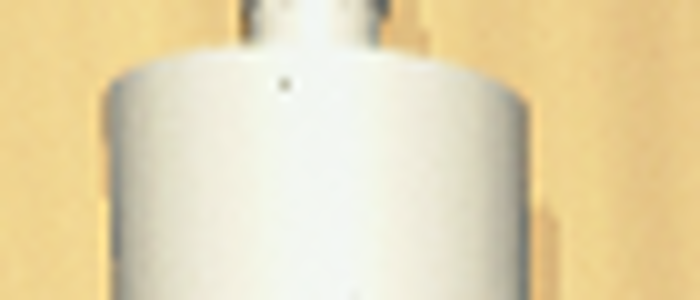

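View pics/w1e.png

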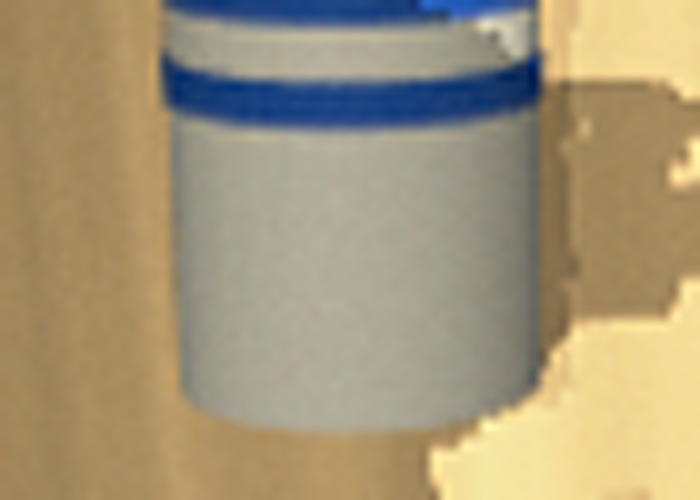

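Request:
jog_arm --rows '[{"gripper": 0.085, "slide": [-0.05, 0.128, -0.03], "yaw": 0}, {"gripper": 0.085, "slide": [-0.05, 0.128, -0.03], "yaw": 0}, {"gripper": 0.085, "slide": [-0.05, 0.128, -0.03], "yaw": 0}, {"gripper": 0.085, "slide": [-0.05, 0.128, -0.03], "yaw": 0}, {"gripper": 0.085, "slide": [-0.05, 0.128, -0.03], "yaw": 0}]'

```text
time_s: 2.3
eef_pos: [0.5997, 0.1277, 0.3293]
orientation: [[-0.002, 0.998, -0.07], [-0.001, -0.07, -0.998], [-1.0, -0.002, 0.001]]
ft_force: [-0.4, -0.0, -0.6]
grip_width: 0.0849
```

Run:
```python
from h import *
p,R=snap("wrist","w2"); print(p,R)
crop("pics/w2.png","pics/w2b.png",120,0,400,250,2.8)
```

```text
[0.5996596  0.12767308 0.32929736] [[-1.95331455e-03  9.97569818e-01 -6.96465566e-02]
 [-7.19313573e-04 -6.96480731e-02 -9.97571365e-01]
 [-9.99997834e-01 -1.89847295e-03  8.53610105e-04]]
```

View pics/w2b.png

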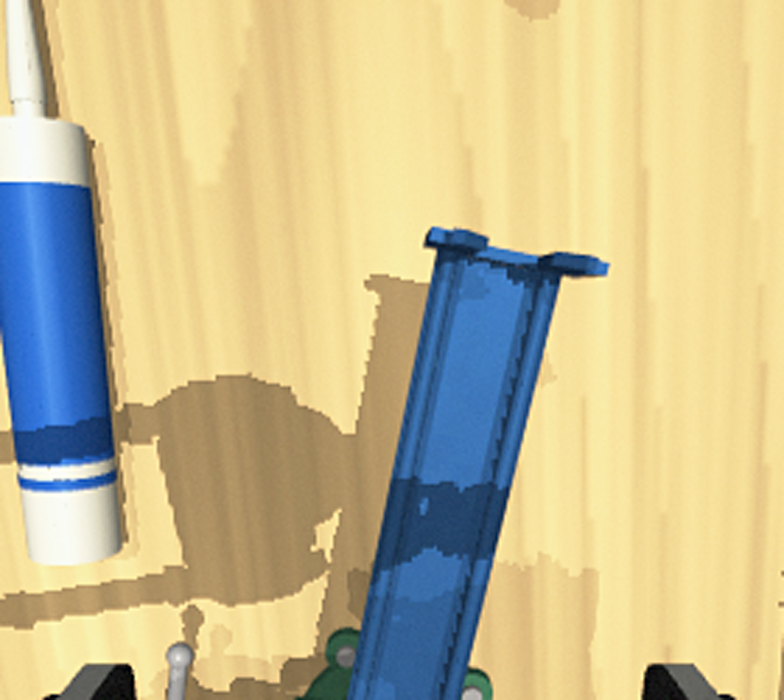

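Run:
```python
from h import *
crop("pics/w2.png","pics/w2c.png",260,70,350,110,8.5)
im=cv2.imread("pics/w2.png"); hsv=cv2.cvtColor(im,cv2.COLOR_BGR2HSV)
m=((hsv[...,0]>95)&(hsv[...,0]<130)&(hsv[...,1]>110)).astype(np.uint8); m[:,:200]=0; m[:,350:]=0
P=pose("w2"); L=[];Rr=[]
for v in range(106,220,3):
    x=np.where(m[v])[0]
    L.append((x.min()-.5,v));Rr.append((x.max()+.5,v))
def plane(Q):
    Q=np.array(Q); a,b=np.polyfit(Q[:,1],Q[:,0],1); print("rms",np.std(Q[:,0]-a*Q[:,1]-b),a,b)
    o,d1=ray("wrist",a*100+b,100,P);o,d2=ray("wrist",a*215+b,215,P);n=np.cross(d1,d2);return o,n/np.linalg.norm(n),(a,b)
o,n1,l=plane(L); o,n2,r=plane(Rr)
ax=np.cross(n1,n2);ax/=np.linalg.norm(ax);ax*=np.sign(ax[1]); print("axis3d",ax,np.degrees(np.arctan2(ax[1],ax[0])))
for z in (.160,.164,.168):
    a1,b1=onz("wrist",l[0]*110+l[1],110,z,P),onz("wrist",l[0]*210+l[1],210,z,P)
    a2,b2=onz("wrist",r[0]*110+r[1],110,z,P),onz("wrist",r[0]*210+r[1],210,z,P)
    A=(a1+a2)/2;B=(b1+b2)/2;d=A-B;d/=np.linalg.norm(d);th=np.degrees(np.arctan2(d[1],d[0]))
    nn=np.array([-d[1],d[0],0]); print(z,A,B,th,"widths",(a1-a2)@nn,(b1-b2)@nn)
```

```text
rms 0.28948114464816527 -0.2003136739978843 293.58750045592143
rms 0.30268806829691797 -0.2416383995331356 343.6035488930225
axis3d [0.2585155  0.96594404 0.01103837] 75.01707049363345
0.16 [0.63923158 0.18592389 0.16      ] [0.61124654 0.0818903  0.16      ] 74.94383724344449 widths 0.04444251347752983 0.04427320710181791
0.164 [0.63878706 0.1860544  0.164     ] [0.61116058 0.08335377 0.164     ] 74.94383724344446 widths 0.043873077485818354 0.043705940410094415
0.168 [0.63834254 0.1861849  0.168     ] [0.61107463 0.08481725 0.168     ] 74.94383724344445 widths 0.04330364149410686 0.04313867371837103
```

View pics/w2c.png

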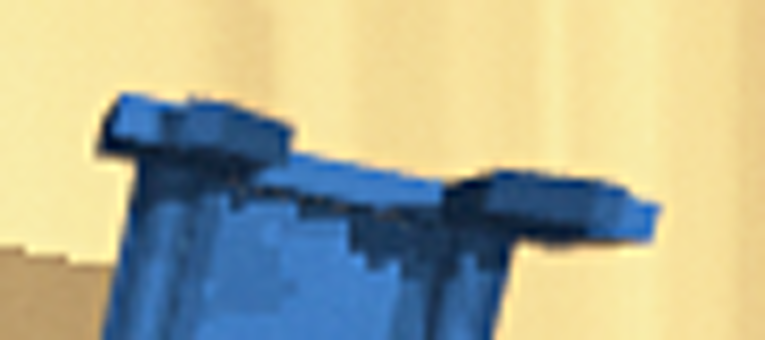

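Run:
```python
from h import *
P=pose("w2"); c=lambda x,y:((x+.5)/8.5-.5+260,(y+.5)/8.5-.5+70)
th=np.radians(75.0);d=np.array([np.cos(th),np.sin(th),0]);n=np.array([-d[1],d[0],0])
A=np.array([.6388,.1861,0])
for nm,q in dict(Lof=(120,95),Lor=(100,150),Lif=(292,130),Lir=(280,165),Rif=(495,172),Rof=(657,205),Ror=(650,242),Rir=(450,205)).items():
    p=onz("wrist",*c(*q),.216,P); print(nm,p.round(4),"along",round((p-A)@d*1e3,1),"lat",round((p-A)@n*1e3,1))
t=lambda x,y:((x+.5)/3.5-.5+120,(y+.5)/3.5-.5+110)
p=onz("top",*t(733,236),.242); print("pull",p,(p-A)@d,(p-A)@n)
for q in ((248,77),(241,121)):
    p=onz("top",*t(*q),.216); print("horn top",p,(p-A)@d,(p-A)@n)
# lug check w1 with triangulation: left horn outer-front corner
P1=pose("w1"); c1=lambda x,y:((x+.5)/5.5-.5+370,(y+.5)/5.5-.5+10)
print(tri([ray("wrist",*c1(605,112),P1),ray("wrist",*c(120,95),P)]))
print(tri([ray("wrist",*c1(765,103),P1),ray("wrist",*c(292,130),P)]))
```

```text
Lof [0.6175 0.2115 0.216 ] along 19.0 lat 27.2
Lor [0.6153 0.2067 0.216 ] along 13.8 lat 28.0
Lif [0.6334 0.2073 0.216 ] along 19.0 lat 10.7
Lir [0.6322 0.2042 0.216 ] along 15.8 lat 11.1
Rif [0.6524 0.2022 0.216 ] along 19.0 lat -9.0
Rof [0.6677 0.1981 0.216 ] along 19.1 lat -24.8
Ror [0.667  0.1948 0.216 ] along 15.7 lat -25.0
Rir [0.6481 0.1995 0.216 ] along 15.3 lat -5.5
pull [ 0.50045633 -0.3090935   0.242     ] -0.5141261710754712 0.005464214879162855
horn top [0.66366227 0.2001099  0.216     ] 0.01996735657401498 -0.02038907820990639
horn top [0.61644469 0.20609863 0.216     ] 0.013531209670561884 0.026769592085019486
(array([0.61786959, 0.21192011, 0.20802037]), [np.float64(3.877677602918058e-05), np.float64(3.87767760292267e-05)])
(array([0.63356306, 0.20920355, 0.21199282]), [np.float64(0.0018069400770984528), np.float64(0.0018069400770983647)])
```

Request:
jog_arm --rows '[{"gripper": 0.085, "slide": [0.0, -0.1, -0.02], "yaw": 0}, {"gripper": 0.085, "slide": [0.0, -0.1, -0.02], "yaw": 0}, {"gripper": 0.085, "slide": [0.2, -0.173, -0.034], "yaw": 0}, {"gripper": 0.085, "slide": [0.2, -0.173, -0.034], "yaw": 0}, {"gripper": 0.085, "slide": [0.2, -0.173, -0.034], "yaw": 0}, {"gripper": 0.085, "slide": [0.2, -0.173, -0.034], "yaw": 0}, {"gripper": 0.085, "slide": [0.2, -0.173, -0.034], "yaw": 0}, {"gripper": 0.085, "slide": [0.2, -0.173, -0.034], "yaw": 0}]'

```text
time_s: 3.15
eef_pos: [0.4243, 0.1736, 0.1279]
orientation: [[-0.007, 0.998, -0.067], [-0.002, -0.067, -0.998], [-1.0, -0.007, 0.002]]
ft_force: [0.8, -0.4, 0.3]
grip_width: 0.0847
```

Run:
```python
from h import *
p,R=snap("wrist","w3"); print(p,R)
```

```text
[0.42431135 0.17361796 0.12787692] [[-0.00709268  0.99770016 -0.06740977]
 [-0.00189423 -0.06742475 -0.99772256]
 [-0.99997305 -0.00694884  0.00236809]]
```

View pics/w3.png

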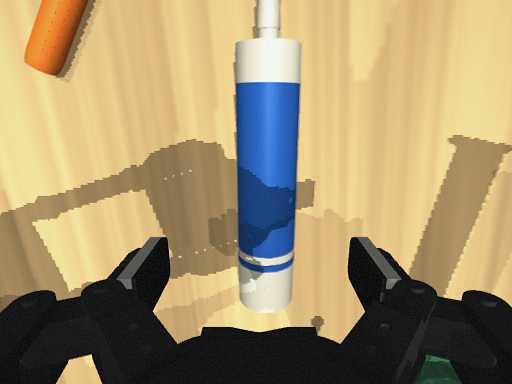

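Request:
jog_arm --rows '[{"gripper": 0.085, "slide": [0.05, 0.003, 0.0], "yaw": 0}, {"gripper": 0.085, "slide": [0.09, 0.003, 0.0], "yaw": 0}, {"gripper": 0.085, "slide": [0.11, 0.003, 0.0], "yaw": 0}, {"gripper": 0.085, "slide": [0.12, 0.003, 0.0], "yaw": 0}, {"gripper": 0.085, "slide": [0.12, 0.003, 0.0], "yaw": 0}, {"gripper": 0.085, "slide": [0.12, 0.003, 0.0], "yaw": 0}]'

```text
time_s: 3.8
eef_pos: [0.434, 0.175, 0.0115]
orientation: [[0.003, 0.998, -0.068], [0.001, -0.068, -0.998], [-1.0, 0.003, -0.001]]
ft_force: [0.2, -0.1, 0.8]
grip_width: 0.0853
```

Request:
jog_arm --rows '[{"gripper": 0.085, "slide": [0.004, -0.004, 0.0], "yaw": 0}, {"gripper": 0.085, "slide": [0.004, -0.004, 0.0], "yaw": 0}, {"gripper": 0.045, "slide": [0.004, -0.004, 0.0], "yaw": 0}, {"gripper": 0.04, "slide": [0.004, -0.004, 0.0], "yaw": 0}, {"gripper": 0.04, "slide": [0.004, -0.004, 0.0], "yaw": 0}, {"gripper": 0.04, "slide": [0.004, -0.004, 0.0], "yaw": 0}, {"gripper": 0.04, "slide": [0.004, -0.004, 0.0], "yaw": 0}, {"gripper": 0.04, "slide": [0.004, -0.004, 0.0], "yaw": 0}]'

```text
time_s: 4.6
eef_pos: [0.4288, 0.1752, 0.0067]
orientation: [[0.001, 0.998, -0.067], [0.0, -0.067, -0.998], [-1.0, 0.001, -0.0]]
ft_force: [-1.5, -0.4, 5.3]
grip_width: 0.0473
```

Request:
jog_arm --rows '[{"gripper": 0.04, "slide": [0.0, 0.0, 0.0], "yaw": 0}, {"gripper": 0.04, "slide": [-0.03, 0.0, 0.0], "yaw": 0}, {"gripper": 0.04, "slide": [-0.07, 0.0, 0.0], "yaw": 0}, {"gripper": 0.04, "slide": [-0.12, 0.0, 0.0], "yaw": 0}, {"gripper": 0.04, "slide": [-0.17, 0.0, 0.0], "yaw": 0}, {"gripper": 0.04, "slide": [-0.22, 0.0, 0.0], "yaw": 0}, {"gripper": 0.04, "slide": [-0.27, 0.0, 0.0], "yaw": 0}, {"gripper": 0.04, "slide": [-0.29, 0.0, 0.0], "yaw": 0}]'

```text
time_s: 5.4
eef_pos: [0.4299, 0.1755, 0.3009]
orientation: [[0.008, 0.998, -0.067], [0.002, -0.067, -0.998], [-1.0, 0.008, -0.002]]
ft_force: [1.2, -0.6, -3.2]
grip_width: 0.0471
```

Run:
```python
from h import *
p,R=snap("wrist","w4"); print(p,R)
snap("side","s4"); crop("pics/s4.png","pics/s4c.png",140,100,360,330,2.6)
```

```text
[0.42988811 0.17550148 0.30087873] [[ 0.00784692  0.99770942 -0.06718886]
 [ 0.00182404 -0.0672051  -0.99773751]
 [-0.99996755  0.00770661 -0.00234722]]
```

View pics/w4.png

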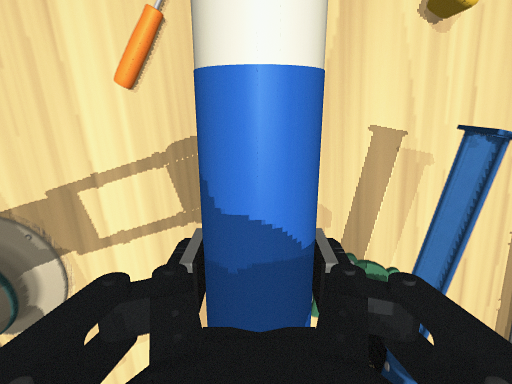

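View pics/s4c.png

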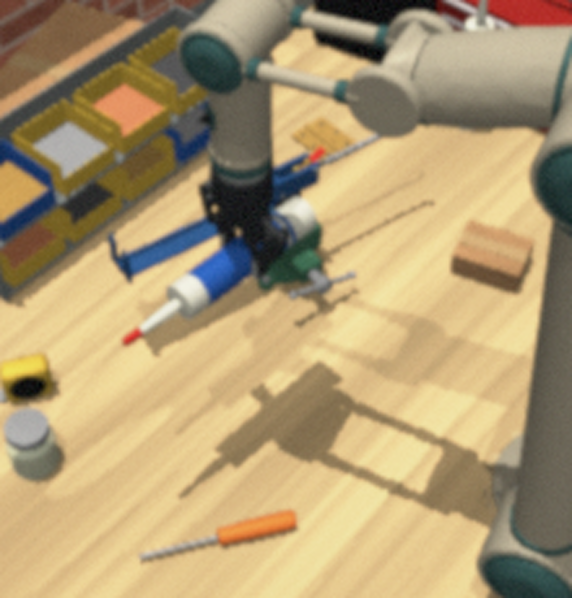

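Run:
```python
from h import *
P1=pose("w1");P4=pose("w4")
def edge(name,col,r0,r1):
    im=cv2.imread(f"pics/{name}.png").astype(int); c=im[r0:r1,col-4:col+5].mean(1); s=c[:,2]; 
    d=np.diff(s); i=np.argmin(d); return r0+i+.5
e1=edge("w1",222,10,60); e4=edge("w4",260,30,100); print(e1,e4)
a=onz("wrist",222,e1,.049,P1); f=onz("wrist",222,5.2,.049,P1); r=onz("wrist",225,193,.049,P1); print(a,f,r)
for h in (.0385,.0425,.0465):
    b=onz("wrist",260,e4,P4[0][2]+h,P4); print(h,b,P4[1].T@(b-P4[0]))
print("expected mid->blue edge",np.linalg.norm(a-(f+r)/2))
```

```text
31.5 63.5
[0.43819037 0.2549017  0.049     ] [0.44073741 0.2808147  0.049     ] [0.42362841 0.06736637 0.049     ]
0.0385 [0.4353868  0.25565587 0.33937873] [-0.0383094   0.00039602 -0.08043286]
0.0425 [0.43530314 0.25519436 0.34337873] [-0.04231077  0.00037439 -0.07997616]
0.0465 [0.43521947 0.25473285 0.34737873] [-0.04631213  0.00035276 -0.07951947]
expected mid->blue edge 0.08103415580708621
```

Request:
jog_arm --rows '[{"gripper": 0.04, "slide": [0.0, 0.035, 0.013], "yaw": 2}, {"gripper": 0.04, "slide": [0.0, 0.08, 0.03], "yaw": 5}, {"gripper": 0.04, "slide": [0.0, 0.125, 0.047], "yaw": 8}, {"gripper": 0.04, "slide": [0.0, 0.165, 0.062], "yaw": 10}, {"gripper": 0.04, "slide": [0.0, 0.188, 0.071], "yaw": 11.2}, {"gripper": 0.04, "slide": [0.0, 0.188, 0.071], "yaw": 11.2}, {"gripper": 0.04, "slide": [0.0, 0.188, 0.071], "yaw": 11.2}, {"gripper": 0.04, "slide": [0.0, 0.188, 0.071], "yaw": 11.2}]'

```text
time_s: 6.3
eef_pos: [0.6096, 0.092, 0.2943]
orientation: [[-0.004, 0.966, -0.259], [0.0, -0.259, -0.966], [-1.0, -0.004, 0.001]]
ft_force: [0.1, -0.2, -2.6]
grip_width: 0.0475
```

Run:
```python
from h import *
p,R=snap("wrist","w5"); print(p,R,np.degrees(np.arctan2(R[1,1],R[0,1])))
```

```text
[0.60956694 0.0919636  0.2943455 ] [[-3.96897628e-03  9.65769340e-01 -2.59371989e-01]
 [ 1.58422114e-04 -2.59373421e-01 -9.65777098e-01]
 [-9.99992111e-01 -3.87423665e-03  8.76447735e-04]] -15.033001919648022
```

View pics/w5.png

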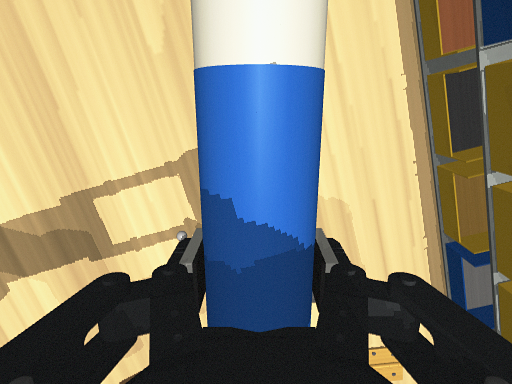

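Request:
jog_arm --rows '[{"gripper": 0.04, "slide": [0.03, 0.002, 0.0], "yaw": 0}, {"gripper": 0.04, "slide": [0.055, 0.002, 0.0], "yaw": 0}, {"gripper": 0.04, "slide": [0.06, 0.002, 0.0], "yaw": 0}, {"gripper": 0.04, "slide": [0.06, 0.002, 0.0], "yaw": 0}, {"gripper": 0.04, "slide": [0.06, 0.002, 0.0], "yaw": 0}, {"gripper": 0.04, "slide": [0.06, 0.002, 0.0], "yaw": 0}]'

```text
time_s: 6.95
eef_pos: [0.6138, 0.0912, 0.2379]
orientation: [[0.003, 0.966, -0.26], [0.0, -0.26, -0.966], [-1.0, 0.003, -0.001]]
ft_force: [-1.0, 0.1, -2.8]
grip_width: 0.0478
```

Run:
```python
from h import *
p,R=snap("top","t6"); print(p,R[:,0],np.degrees(np.arctan2(R[1,1],R[0,1])))
snap("side","s6")
crop("pics/t6.png","pics/t6c.png",120,100,345,250,3.5)
crop("pics/s6.png","pics/s6c.png",140,120,330,300,3.2)
```

```text
[0.61384531 0.0911985  0.23789708] [ 3.31382422e-03  4.94680544e-05 -9.99994508e-01] -15.050899202711642
```

View pics/t6c.png

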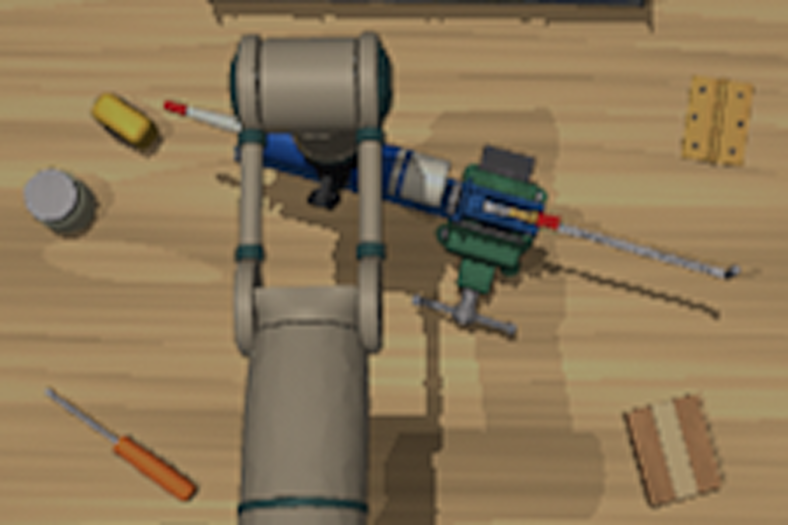

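View pics/s6c.png

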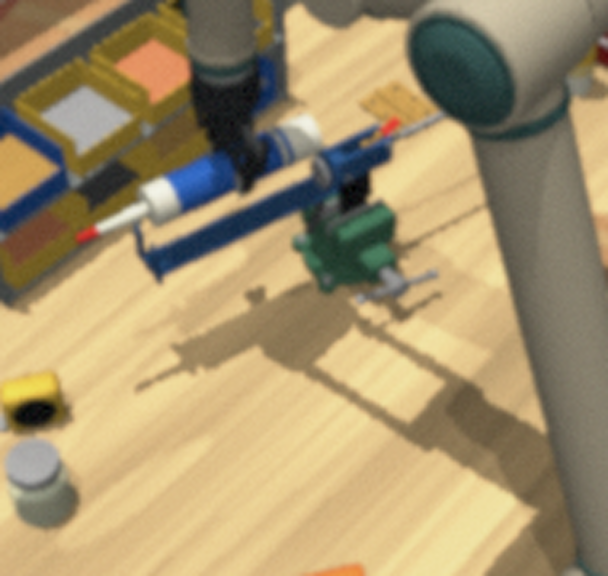

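Run:
```python
from h import *
crop("pics/t6.png","pics/t6d.png",215,130,275,175,12)
crop("pics/t0.png" if 0 else "pics/top0.png","pics/t0d.png",225,130,275,175,12)
```

```text
(no output)
```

View pics/t6d.png

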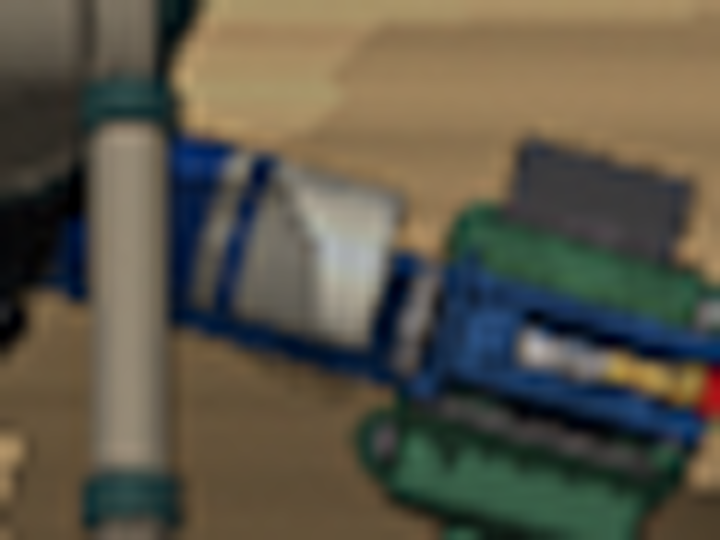

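View pics/t0d.png

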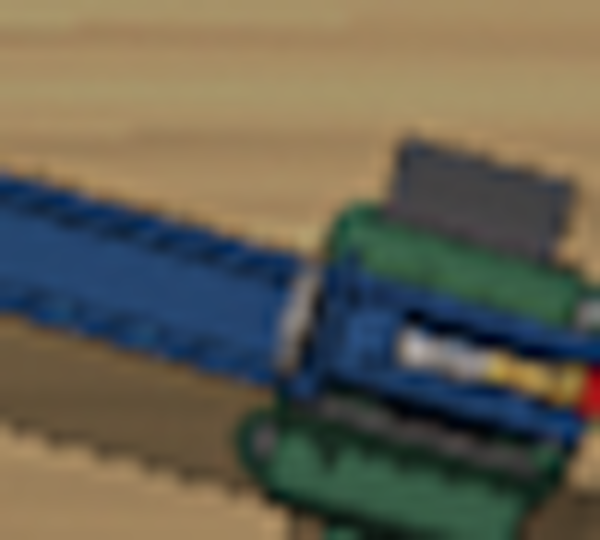

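Run:
```python
from h import *
c=lambda x,y:((x+.5)/12-.5+215,(y+.5)/12-.5+130)
th=np.radians(75.0);d=np.array([np.cos(th),np.sin(th),0]);n=np.array([-d[1],d[0],0]);A=np.array([.6388,.1861,0])
for nm,q,z in (("rear top",(386,272),.278),("rear ax",(386,272),.256),("plunger",(412,315),.2),("plunger",(400,315),.2)):
    p=onz("top",*c(*q),z); print(nm,p.round(4),((p-A)@d*1e3).round(1),((p-A)@n*1e3).round(1))
print("expected plunger",15-229,"rear",15-6.6-215)
```

```text
rear top [ 0.5806 -0.011   0.278 ] -205.5 5.2
rear ax [ 0.584  -0.0105  0.256 ] -204.1 2.1
plunger [ 0.5793 -0.0175  0.2   ] -212.1 4.8
plunger [ 0.5793 -0.0138  0.2   ] -208.5 5.8
expected plunger -214 rear -206.6
```

Request:
jog_arm --rows '[{"gripper": 0.04, "slide": [0.02, -0.001, 0.0], "yaw": 0}, {"gripper": 0.04, "slide": [0.04, -0.001, 0.0], "yaw": 0}, {"gripper": 0.04, "slide": [0.05, -0.001, 0.0], "yaw": 0}, {"gripper": 0.04, "slide": [0.058, -0.001, 0.0], "yaw": 0}, {"gripper": 0.04, "slide": [0.061, -0.001, 0.0], "yaw": 0}, {"gripper": 0.04, "slide": [0.063, -0.001, 0.0], "yaw": 0}, {"gripper": 0.04, "slide": [0.063, -0.001, 0.0], "yaw": 0}]'

```text
time_s: 7.75
eef_pos: [0.6125, 0.0913, 0.1735]
orientation: [[0.001, 0.966, -0.26], [-0.0, -0.26, -0.966], [-1.0, 0.001, -0.0]]
ft_force: [0.7, -0.8, -3.7]
grip_width: 0.0476
```

Request:
jog_arm --rows '[{"gripper": 0.04, "slide": [0.003, 0.0, 0.0], "yaw": 0}, {"gripper": 0.04, "slide": [0.005, 0.0, 0.0], "yaw": 0}, {"gripper": 0.04, "slide": [0.006, 0.0, 0.0], "yaw": 0}, {"gripper": 0.04, "slide": [0.006, 0.0, 0.0], "yaw": 0}]'

```text
time_s: 8.15
eef_pos: [0.6129, 0.0912, 0.1678]
orientation: [[0.002, 0.966, -0.26], [-0.0, -0.26, -0.966], [-1.0, 0.002, -0.0]]
ft_force: [1.5, -0.1, -0.2]
grip_width: 0.0471
```

Request:
jog_arm --rows '[{"gripper": 0.04, "slide": [0.001, 0.0, 0.0], "yaw": 0}, {"gripper": 0.04, "slide": [0.001, 0.0, 0.0], "yaw": 0}]'

```text
time_s: 8.35
eef_pos: [0.6134, 0.0911, 0.1673]
orientation: [[0.004, 0.966, -0.26], [-0.0, -0.26, -0.966], [-1.0, 0.004, -0.001]]
ft_force: [1.4, -0.4, 3.9]
grip_width: 0.047
```

Run:
```python
from h import *
p,R=snap("side","s7"); print(p,bot.observe()["ft_force"])
crop("pics/s7.png","pics/s7c.png",150,130,290,250,5)
```

```text
[0.61340375 0.09110408 0.16731268] [ 1.14664212 -0.53505304  5.53497031]
```

View pics/s7c.png

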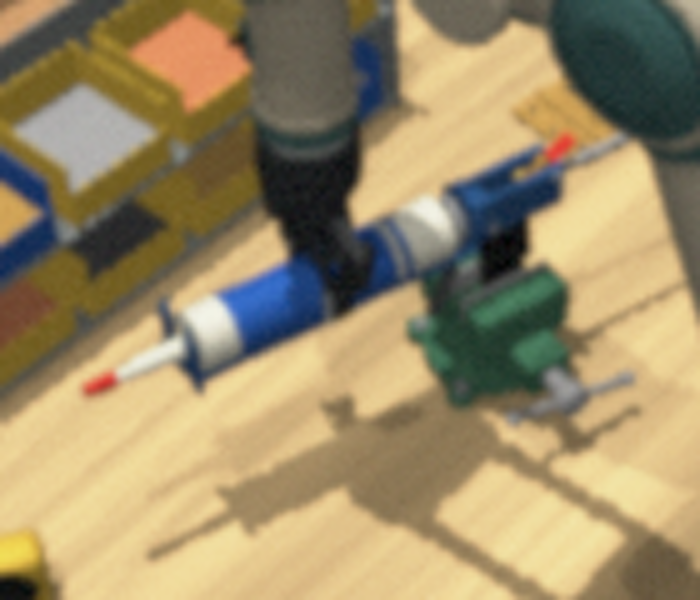

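Request:
jog_arm --rows '[{"gripper": 0.055, "slide": [0.0, 0.0, 0.0], "yaw": 0}, {"gripper": 0.07, "slide": [0.0, 0.0, 0.0], "yaw": 0}, {"gripper": 0.08, "slide": [0.0, 0.0, 0.0], "yaw": 0}, {"gripper": 0.08, "slide": [-0.02, 0.0, 0.0], "yaw": 0}, {"gripper": 0.08, "slide": [-0.06, 0.0, 0.0], "yaw": 0}, {"gripper": 0.08, "slide": [-0.11, 0.0, 0.0], "yaw": 0}, {"gripper": 0.08, "slide": [-0.15, 0.0, 0.0], "yaw": 0}, {"gripper": 0.08, "slide": [-0.15, 0.0, 0.0], "yaw": 0}]'

```text
time_s: 9.2
eef_pos: [0.6146, 0.0916, 0.3228]
orientation: [[0.012, 0.966, -0.26], [0.001, -0.26, -0.966], [-1.0, 0.011, -0.004]]
ft_force: [0.0, 1.1, 1.1]
grip_width: 0.0803
```

Run:
```python
from h import *
p,R=snap("wrist","w8"); print(p,bot.observe()["ft_force"])
crop("pics/w8.png","pics/w8b.png",0,0,512,384,1.5)
```

```text
[0.61457446 0.09156679 0.3227767 ] [-0.7481277  -0.16826764 -0.77552244]
```

View pics/w8b.png

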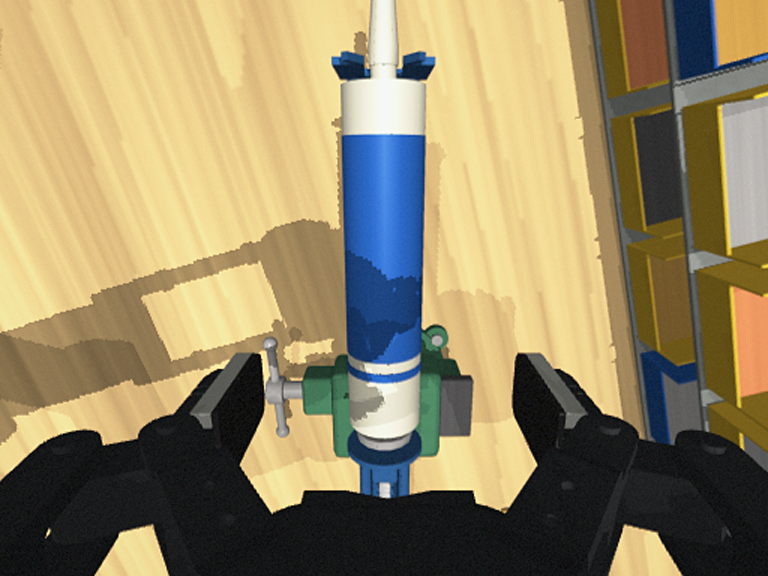

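Request:
jog_arm --rows '[{"gripper": 0.0, "slide": [-0.01, 0.0, 0.05], "yaw": 0}, {"gripper": 0.0, "slide": [-0.01, 0.0, 0.1], "yaw": 0}, {"gripper": 0.0, "slide": [-0.01, 0.0, 0.15], "yaw": 0}, {"gripper": 0.0, "slide": [-0.01, 0.0, 0.2], "yaw": 0}, {"gripper": 0.0, "slide": [-0.01, 0.0, 0.25], "yaw": 0}, {"gripper": 0.0, "slide": [-0.01, 0.0, 0.3], "yaw": 0}, {"gripper": 0.0, "slide": [-0.01, 0.0, 0.35], "yaw": 0}, {"gripper": 0.0, "slide": [-0.01, 0.0, 0.4], "yaw": 0}]'

```text
time_s: 10.05
eef_pos: [0.5068, -0.2952, 0.324]
orientation: [[-0.003, 0.966, -0.26], [0.002, -0.26, -0.966], [-1.0, -0.003, -0.002]]
ft_force: [0.0, 0.1, 1.1]
grip_width: 0.0002
```

Request:
jog_arm --rows '[{"gripper": 0.0, "slide": [0.0, 0.0, 0.05], "yaw": 0}, {"gripper": 0.0, "slide": [0.0, 0.0, 0.08], "yaw": 0}, {"gripper": 0.0, "slide": [0.0, 0.0, 0.08], "yaw": 0}, {"gripper": 0.0, "slide": [0.0, 0.0, 0.08], "yaw": 0}, {"gripper": 0.0, "slide": [0.0, 0.0, 0.08], "yaw": 0}]'

```text
time_s: 10.55
eef_pos: [0.4876, -0.37, 0.325]
orientation: [[-0.001, 0.966, -0.259], [0.002, -0.259, -0.966], [-1.0, -0.002, -0.002]]
ft_force: [-0.8, 0.7, 0.6]
grip_width: 0.0005
```

Run:
```python
from h import *
p,R=snap("wrist","w9"); print(p,R,bot.observe()["ft_force"],bot.observe()["grip_width"],bot.observe()["joint_positions"])
crop("pics/w9.png","pics/w9b.png",0,0,512,384,1.5)
```

```text
[ 0.48756828 -0.36995282  0.32503318] [[-0.00129616  0.96585693 -0.25907278]
 [ 0.00219713 -0.25906962 -0.96585615]
 [-0.99999675 -0.00182112 -0.00178631]] [-0.36133021  0.33246762  0.20593844] -0.00024207473306715307 [-4.36949853e+01  1.71860067e+01  7.11862403e+01  3.13977523e-02
  9.17172196e+01 -2.87117974e+01]
```

View pics/w9b.png

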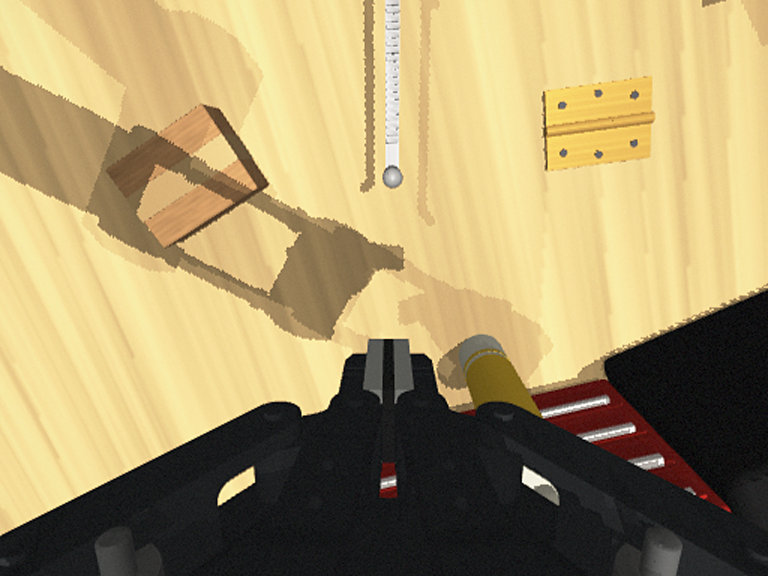

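Run:
```python
from h import *
P=pose("w9");p,R=P
t=lambda x,y:((x+.5)/3.5-.5+120,(y+.5)/3.5-.5+110)
b=onz("wrist",393/1.5,177/1.5,.242,P); print("pull",b)
print(tri([ray("wrist",393/1.5,177/1.5,P),ray("top",*t(733,236))]))
w=onz("wrist",483/1.5,350/1.5,0,P); print("white",w, "tool", R.T@(w-p))
th=np.radians(75.0);d=np.array([np.cos(th),np.sin(th),0]);n=np.array([-d[1],d[0],0])
S=np.array([.6422,.2007,.242]); print((b-S)@d,(b-S)@n)
# rod direction at z .185
a=onz("wrist",391.5/1.5,10/1.5,.185,P); c=onz("wrist",392/1.5,140/1.5,.185,P); print(a,c,np.degrees(np.arctan2(*(a-c)[[1,0]])))
print("tool frame pull",R.T@(b-p))
```

```text
pull [ 0.50495918 -0.3149777   0.242     ]
(array([ 0.50521117, -0.31695288,  0.19282659]), [np.float64(0.0005337095283531782), np.float64(0.0005337095283533156)])
white [ 0.55315778 -0.53429721  0.        ] tool [0.32458602 0.10651864 0.14232119]
-0.5336269446319309 -0.0009027565693982352
[ 0.52704584 -0.23045033  0.185     ] [ 0.50972489 -0.29684676  0.185     ] 75.37900428315639
tool frame pull [ 0.08313115  0.00270595 -0.05745525]
```

Request:
jog_arm --rows '[{"gripper": 0.0, "slide": [0.045, 0.003, 0.0], "yaw": 0}, {"gripper": 0.0, "slide": [0.09, 0.003, 0.0], "yaw": 0}, {"gripper": 0.0, "slide": [0.122, 0.003, 0.0], "yaw": 0}, {"gripper": 0.0, "slide": [0.122, 0.003, -0.015], "yaw": 0}, {"gripper": 0.0, "slide": [0.122, 0.003, -0.025], "yaw": 0}, {"gripper": 0.0, "slide": [0.122, 0.003, -0.03], "yaw": 0}, {"gripper": 0.0, "slide": [0.122, 0.003, -0.032], "yaw": 0}, {"gripper": 0.0, "slide": [0.122, 0.003, -0.032], "yaw": 0}]'

```text
time_s: 11.4
eef_pos: [0.4997, -0.3412, 0.2061]
orientation: [[0.003, 0.966, -0.259], [-0.003, -0.259, -0.966], [-1.0, 0.003, 0.002]]
ft_force: [-0.4, 0.3, -0.7]
grip_width: -0.0004
```

Run:
```python
from h import *
p,R=snap("wrist","w10"); o=bot.observe(); print(p,R,o["ft_force"])
d=np.array([np.cos(np.radians(75)),np.sin(np.radians(75)),0])
print((np.array([.505,-.315,.2])-p)@d)
```

```text
[ 0.49973486 -0.34118755  0.20605869] [[ 0.00261775  0.96589961 -0.25890362]
 [-0.00255014 -0.25889722 -0.96590151]
 [-0.99999332  0.00318873  0.00178545]] [ 0.06533646 -1.09675921 -0.01363854]
0.026657948888911234
```

View pics/w10.png

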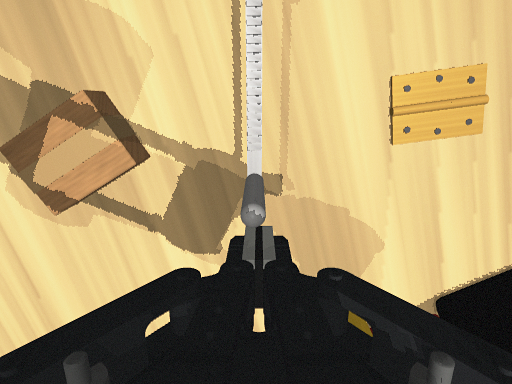

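Request:
jog_arm --rows '[{"gripper": 0.0, "slide": [0.0, -0.001, -0.003], "yaw": 0}, {"gripper": 0.0, "slide": [0.0, -0.001, -0.006], "yaw": 0}, {"gripper": 0.0, "slide": [0.0, -0.001, -0.008], "yaw": 0}, {"gripper": 0.0, "slide": [0.0, -0.001, -0.01], "yaw": 0}, {"gripper": 0.0, "slide": [0.0, -0.001, -0.012], "yaw": 0}, {"gripper": 0.0, "slide": [0.0, -0.001, -0.014], "yaw": 0}, {"gripper": 0.0, "slide": [0.0, -0.001, -0.016], "yaw": 0}, {"gripper": 0.0, "slide": [0.0, -0.001, -0.016], "yaw": 0}]'

```text
time_s: 12.25
eef_pos: [0.5019, -0.3258, 0.204]
orientation: [[-0.0, 0.966, -0.26], [-0.001, -0.26, -0.966], [-1.0, -0.0, 0.001]]
ft_force: [-1.1, -3.3, -0.7]
grip_width: 0.0001
```

```bash
cat >> h.py <<'E'
def st():
    o=bot.observe(); d=np.array([np.cos(np.radians(75)),np.sin(np.radians(75)),0]); n=np.array([-d[1],d[0],0]); f=o["ft_force"]
    print("t",round(o["time_s"],2),"pos",o["eef_pos"].round(4),"s",round((o["eef_pos"]-np.array([.505,-.315,.2]))@d*1e3,1),"F along",round(f@d,2),"lat",round(f@n,2),"z",round(f[2],2),"tilt",o["orientation"][:2,0].round(4))
E
python3 -c "from h import *;st()"
```

```text
t 12.25 pos [ 0.5019 -0.3258  0.204 ] s -11.2 F along -3.49 lat 0.22 z -0.71 tilt [-0.0002 -0.0007]
```

Request:
jog_arm --rows '[{"gripper": 0.0, "slide": [0.0, 0.0, -0.002], "yaw": 0}, {"gripper": 0.0, "slide": [0.0, 0.0, -0.004], "yaw": 0}, {"gripper": 0.0, "slide": [0.0, 0.0, -0.006], "yaw": 0}, {"gripper": 0.0, "slide": [0.0, 0.0, -0.008], "yaw": 0}, {"gripper": 0.0, "slide": [0.0, 0.0, -0.01], "yaw": 0}, {"gripper": 0.0, "slide": [0.0, 0.0, -0.012], "yaw": 0}, {"gripper": 0.0, "slide": [0.0, 0.0, -0.014], "yaw": 0}]'

```text
time_s: 12.95
eef_pos: [0.5056, -0.312, 0.2041]
orientation: [[-0.0, 0.966, -0.26], [-0.001, -0.26, -0.966], [-1.0, 0.0, 0.001]]
ft_force: [-1.0, -4.3, -1.6]
grip_width: -0.0001
```

```bash
python3 -c "
from h import *
st(); p,R=snap('wrist','w11')"
```

```text
t 12.95 pos [ 0.5056 -0.312   0.2041] s 3.0 F along -4.42 lat -0.18 z -1.61 tilt [-0.0001 -0.0006]
```

View pics/w11.png

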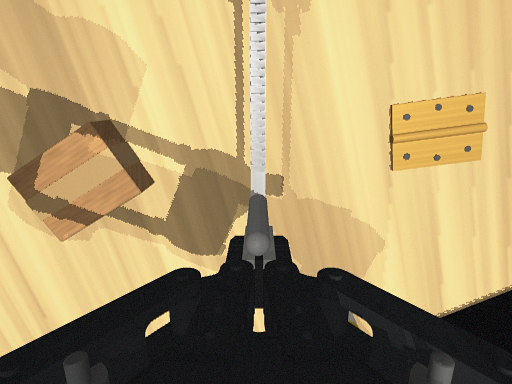

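Request:
jog_arm --rows '[{"gripper": 0.0, "slide": [0.0, 0.0, -0.001], "yaw": 0}, {"gripper": 0.0, "slide": [0.0, 0.0, -0.002], "yaw": 0}, {"gripper": 0.0, "slide": [0.0, 0.0, -0.003], "yaw": 0}, {"gripper": 0.0, "slide": [0.0, 0.0, -0.004], "yaw": 0}, {"gripper": 0.0, "slide": [0.0, 0.0, -0.005], "yaw": 0}, {"gripper": 0.0, "slide": [0.0, 0.0, -0.006], "yaw": 0}, {"gripper": 0.0, "slide": [0.0, 0.0, -0.007], "yaw": 0}, {"gripper": 0.0, "slide": [0.0, 0.0, -0.008], "yaw": 0}]'

```text
time_s: 13.8
eef_pos: [0.5077, -0.3044, 0.2041]
orientation: [[-0.0, 0.966, -0.26], [-0.001, -0.26, -0.966], [-1.0, -0.0, 0.001]]
ft_force: [-1.2, -4.7, -1.4]
grip_width: 0.0002
```

```bash
python3 -c "
from h import *
st()"
```

```text
t 13.8 pos [ 0.5077 -0.3044  0.2041] s 11.0 F along -4.83 lat -0.08 z -1.45 tilt [-0.0001 -0.0005]
```

Request:
jog_arm --rows '[{"gripper": 0.0, "slide": [0.0, 0.0, -0.001], "yaw": 0}, {"gripper": 0.0, "slide": [0.0, 0.0, -0.002], "yaw": 0}, {"gripper": 0.0, "slide": [0.0, 0.0, -0.003], "yaw": 0}, {"gripper": 0.0, "slide": [0.0, 0.0, -0.004], "yaw": 0}, {"gripper": 0.0, "slide": [0.0, 0.0, -0.005], "yaw": 0}, {"gripper": 0.0, "slide": [0.0, 0.0, -0.006], "yaw": 0}, {"gripper": 0.0, "slide": [0.0, 0.0, -0.007], "yaw": 0}, {"gripper": 0.0, "slide": [0.0, 0.0, -0.008], "yaw": 0}]'

```text
time_s: 14.6
eef_pos: [0.5097, -0.2966, 0.2041]
orientation: [[-0.0, 0.966, -0.26], [-0.001, -0.26, -0.966], [-1.0, -0.0, 0.001]]
ft_force: [-0.5, -4.8, -1.5]
grip_width: -0.0002
```

```bash
python3 -c "
from h import *
st()"
```

```text
t 14.6 pos [ 0.5097 -0.2966  0.2041] s 19.0 F along -4.72 lat -0.74 z -1.5 tilt [-0.0002 -0.0005]
```

Request:
jog_arm --rows '[{"gripper": 0.0, "slide": [0.0, 0.0, -0.001], "yaw": 0}, {"gripper": 0.0, "slide": [0.0, 0.0, -0.002], "yaw": 0}, {"gripper": 0.0, "slide": [0.0, 0.0, -0.003], "yaw": 0}, {"gripper": 0.0, "slide": [0.0, 0.0, -0.004], "yaw": 0}, {"gripper": 0.0, "slide": [0.0, 0.0, -0.005], "yaw": 0}, {"gripper": 0.0, "slide": [0.0, 0.0, -0.006], "yaw": 0}, {"gripper": 0.0, "slide": [0.0, 0.0, -0.007], "yaw": 0}]'

```text
time_s: 15.3
eef_pos: [0.5116, -0.2897, 0.2041]
orientation: [[-0.0, 0.966, -0.26], [-0.0, -0.26, -0.966], [-1.0, -0.0, 0.0]]
ft_force: [-2.0, -4.5, -1.4]
grip_width: 0.0002
```

```bash
python3 -c "
from h import *
st()"
```

```text
t 15.3 pos [ 0.5116 -0.2897  0.2041] s 26.1 F along -4.9 lat 0.76 z -1.35 tilt [-0.0001 -0.0003]
```

Request:
jog_arm --rows '[{"gripper": 0.0, "slide": [0.0, 0.0, -0.001], "yaw": 0}, {"gripper": 0.0, "slide": [0.0, 0.0, -0.002], "yaw": 0}, {"gripper": 0.0, "slide": [0.0, 0.0, -0.003], "yaw": 0}, {"gripper": 0.0, "slide": [0.0, 0.0, -0.004], "yaw": 0}, {"gripper": 0.0, "slide": [0.0, 0.0, -0.005], "yaw": 0}, {"gripper": 0.0, "slide": [0.0, 0.0, -0.006], "yaw": 0}, {"gripper": 0.0, "slide": [0.0, 0.0, -0.007], "yaw": 0}]'

```text
time_s: 16.0
eef_pos: [0.5135, -0.2827, 0.2041]
orientation: [[0.0, 0.966, -0.26], [0.0, -0.26, -0.966], [-1.0, -0.0, -0.0]]
ft_force: [-2.3, -4.3, -1.6]
grip_width: 0.0002
```

```bash
python3 -c "
from h import *
st()"
```

```text
t 16.0 pos [ 0.5135 -0.2827  0.2041] s 33.4 F along -4.7 lat 1.1 z -1.64 tilt [0.0001 0.0003]
```

Request:
jog_arm --rows '[{"gripper": 0.0, "slide": [0.0, 0.0, -0.001], "yaw": 0}, {"gripper": 0.0, "slide": [0.0, 0.0, -0.002], "yaw": 0}, {"gripper": 0.0, "slide": [0.0, 0.0, -0.003], "yaw": 0}, {"gripper": 0.0, "slide": [0.0, 0.0, -0.004], "yaw": 0}, {"gripper": 0.0, "slide": [0.0, 0.0, -0.005], "yaw": 0}, {"gripper": 0.0, "slide": [0.0, 0.0, -0.006], "yaw": 0}, {"gripper": 0.0, "slide": [0.0, 0.0, -0.007], "yaw": 0}]'

```text
time_s: 16.7
eef_pos: [0.5149, -0.2774, 0.2041]
orientation: [[-0.001, 0.966, -0.26], [-0.003, -0.26, -0.966], [-1.0, 0.0, 0.003]]
ft_force: [-2.3, -7.4, -2.5]
grip_width: -0.0001
```

```bash
python3 -c "
from h import *
st()"
```

```text
t 16.7 pos [ 0.5149 -0.2774  0.2041] s 38.9 F along -7.76 lat 0.33 z -2.48 tilt [-0.0007 -0.0026]
```

Request:
jog_arm --rows '[{"gripper": 0.0, "slide": [0.0, 0.0, -0.001], "yaw": 0}, {"gripper": 0.0, "slide": [0.0, 0.0, -0.002], "yaw": 0}, {"gripper": 0.0, "slide": [0.0, 0.0, -0.003], "yaw": 0}]'

```text
time_s: 17.0
eef_pos: [0.5157, -0.2744, 0.2041]
orientation: [[-0.001, 0.966, -0.26], [-0.002, -0.26, -0.966], [-1.0, 0.0, 0.002]]
ft_force: [-2.2, -6.4, -2.2]
grip_width: 0.0
```

```bash
python3 -c "
from h import *
st()"
```

```text
t 17.0 pos [ 0.5157 -0.2744  0.2041] s 42.0 F along -6.78 lat 0.51 z -2.23 tilt [-0.0006 -0.0022]
```

Request:
jog_arm --rows '[{"gripper": 0.0, "slide": [0.0, 0.0, -0.001], "yaw": 0}, {"gripper": 0.0, "slide": [0.0, 0.0, -0.002], "yaw": 0}, {"gripper": 0.0, "slide": [0.0, 0.0, -0.003], "yaw": 0}]'

```text
time_s: 17.3
eef_pos: [0.5165, -0.2715, 0.2041]
orientation: [[-0.001, 0.966, -0.26], [-0.002, -0.26, -0.966], [-1.0, 0.0, 0.002]]
ft_force: [-2.5, -8.9, -1.9]
grip_width: 0.0
```

```bash
python3 -c "
from h import *
st()"
```

```text
t 17.3 pos [ 0.5165 -0.2715  0.2041] s 45.0 F along -9.22 lat 0.07 z -1.91 tilt [-0.0006 -0.0023]
```

Request:
jog_arm --rows '[{"gripper": 0.0, "slide": [0.0, 0.0, -0.001], "yaw": 0}, {"gripper": 0.0, "slide": [0.0, 0.0, -0.002], "yaw": 0}]'

```text
time_s: 17.5
eef_pos: [0.5167, -0.2708, 0.2042]
orientation: [[-0.001, 0.966, -0.26], [-0.005, -0.26, -0.966], [-1.0, 0.0, 0.005]]
ft_force: [-4.1, -9.7, -2.6]
grip_width: 0.0001
```

```bash
python3 -c "
from h import *
st(); snap('side','s12'); snap('top','t12')
crop('pics/s12.png','pics/s12c.png',150,130,290,250,5)
crop('pics/t12.png','pics/t12c.png',150,110,310,220,4.5)"
```

```text
t 17.5 pos [ 0.5167 -0.2708  0.2042] s 45.7 F along -10.44 lat 1.47 z -2.59 tilt [-0.0012 -0.0049]
```

View pics/s12c.png

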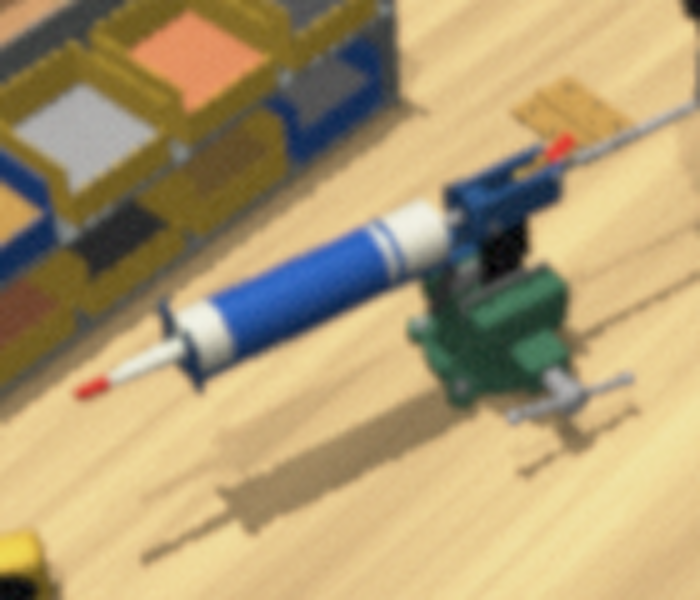

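View pics/t12c.png

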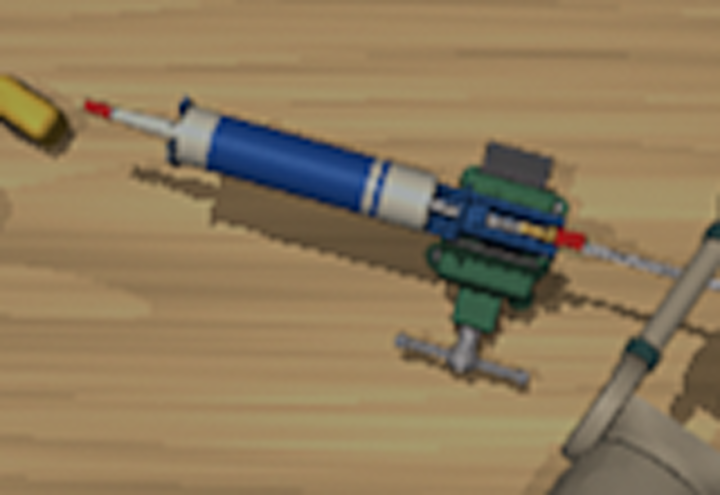

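Request:
jog_arm --rows '[{"gripper": 0.0, "slide": [0.0, 0.0, -0.001], "yaw": 0}, {"gripper": 0.0, "slide": [0.0, 0.0, -0.002], "yaw": 0}, {"gripper": 0.0, "slide": [0.0, 0.0, -0.002], "yaw": 0}]'

```text
time_s: 17.9
eef_pos: [0.517, -0.2698, 0.2042]
orientation: [[-0.002, 0.966, -0.26], [-0.007, -0.26, -0.966], [-1.0, 0.0, 0.007]]
ft_force: [-3.9, -11.2, -3.5]
grip_width: -0.0003
```

```bash
python3 -c "
from h import *
st()"
```

```text
t 17.9 pos [ 0.517  -0.2698  0.2042] s 46.7 F along -11.8 lat 0.92 z -3.46 tilt [-0.0017 -0.0066]
```

Request:
jog_arm --rows '[{"gripper": 0.0, "slide": [0.0, 0.0, -0.001], "yaw": 0}, {"gripper": 0.0, "slide": [0.0, 0.0, -0.002], "yaw": 0}, {"gripper": 0.0, "slide": [0.0, 0.0, -0.003], "yaw": 0}, {"gripper": 0.0, "slide": [0.0, 0.0, -0.003], "yaw": 0}]'

```text
time_s: 18.3
eef_pos: [0.5175, -0.2678, 0.2043]
orientation: [[-0.002, 0.966, -0.26], [-0.008, -0.26, -0.966], [-1.0, 0.0, 0.008]]
ft_force: [-3.9, -13.5, -2.2]
grip_width: 0.0001
```

```bash
python3 -c "
from h import *
st()"
```

```text
t 18.3 pos [ 0.5175 -0.2678  0.2043] s 48.8 F along -14.04 lat 0.26 z -2.23 tilt [-0.0022 -0.0082]
```

Request:
jog_arm --rows '[{"gripper": 0.0, "slide": [0.0, 0.0, -0.001], "yaw": 0}, {"gripper": 0.0, "slide": [0.0, 0.0, -0.002], "yaw": 0}, {"gripper": 0.0, "slide": [0.0, 0.0, -0.002], "yaw": 0}]'

```text
time_s: 18.6
eef_pos: [0.5177, -0.2672, 0.2043]
orientation: [[-0.003, 0.966, -0.26], [-0.011, -0.26, -0.966], [-1.0, 0.0, 0.011]]
ft_force: [-5.4, -16.6, -3.8]
grip_width: -0.0004
```

```bash
python3 -c "
from h import *
st()"
```

```text
t 18.6 pos [ 0.5177 -0.2672  0.2043] s 49.5 F along -17.42 lat 0.92 z -3.83 tilt [-0.0028 -0.0107]
```

Request:
jog_arm --rows '[{"gripper": 0.0, "slide": [0.0, 0.0, -0.001], "yaw": 0}, {"gripper": 0.0, "slide": [0.0, 0.0, -0.002], "yaw": 0}, {"gripper": 0.0, "slide": [0.0, 0.0, -0.002], "yaw": 0}]'

```text
time_s: 18.9
eef_pos: [0.518, -0.2663, 0.2043]
orientation: [[-0.003, 0.966, -0.26], [-0.013, -0.26, -0.966], [-1.0, 0.0, 0.013]]
ft_force: [-6.9, -19.1, -3.1]
grip_width: 0.0001
```

```bash
python3 -c "
from h import *
st()"
```

```text
t 18.9 pos [ 0.518  -0.2663  0.2043] s 50.4 F along -20.23 lat 1.75 z -3.15 tilt [-0.0033 -0.0127]
```

Request:
jog_arm --rows '[{"gripper": 0.0, "slide": [0.0, 0.0, -0.0007], "yaw": 0}, {"gripper": 0.0, "slide": [0.0, 0.0, -0.0014], "yaw": 0}, {"gripper": 0.0, "slide": [0.0, 0.0, -0.0014], "yaw": 0}]'

```text
time_s: 19.2
eef_pos: [0.5181, -0.2657, 0.2044]
orientation: [[-0.004, 0.966, -0.26], [-0.014, -0.26, -0.966], [-1.0, 0.0, 0.015]]
ft_force: [-7.0, -20.3, -4.0]
grip_width: 0.0003
```

```bash
python3 -c "
from h import *
st()"
```

```text
t 19.2 pos [ 0.5181 -0.2657  0.2044] s 51.0 F along -21.43 lat 1.55 z -4.05 tilt [-0.0037 -0.0141]
```

Request:
jog_arm --rows '[{"gripper": 0.0, "slide": [0.0, 0.0, -0.0006], "yaw": 0}, {"gripper": 0.0, "slide": [0.0, 0.0, -0.0012], "yaw": 0}]'

```text
time_s: 19.4
eef_pos: [0.5182, -0.2652, 0.2044]
orientation: [[-0.004, 0.966, -0.26], [-0.015, -0.26, -0.966], [-1.0, 0.0, 0.016]]
ft_force: [-7.7, -21.6, -4.1]
grip_width: 0.0001
```

```bash
python3 -c "
from h import *
st()"
```

```text
t 19.4 pos [ 0.5182 -0.2652  0.2044] s 51.5 F along -22.88 lat 1.79 z -4.1 tilt [-0.004  -0.0152]
```

Request:
jog_arm --rows '[{"gripper": 0.0, "slide": [0.0, 0.0, 0.003], "yaw": 0}, {"gripper": 0.0, "slide": [0.0, 0.0, 0.006], "yaw": 0}, {"gripper": 0.0, "slide": [0.0, 0.0, 0.01], "yaw": 0}, {"gripper": 0.0, "slide": [0.0, 0.0, 0.02], "yaw": 0}, {"gripper": 0.0, "slide": [0.0, 0.0, 0.035], "yaw": 0}, {"gripper": 0.0, "slide": [0.0, 0.0, 0.045], "yaw": 0}, {"gripper": 0.0, "slide": [-0.03, 0.0, 0.045], "yaw": 0}, {"gripper": 0.0, "slide": [-0.07, 0.0, 0.045], "yaw": 0}]'

```text
time_s: 20.2
eef_pos: [0.5075, -0.3003, 0.2725]
orientation: [[-0.004, 0.965, -0.261], [0.005, -0.261, -0.965], [-1.0, -0.005, -0.003]]
ft_force: [-0.1, -0.2, 0.3]
grip_width: -0.0001
```

Request:
jog_arm --rows '[{"gripper": 0.0, "slide": [-0.05, 0.0, 0.0], "yaw": 0}, {"gripper": 0.0, "slide": [-0.08, 0.0, 0.0], "yaw": 0}, {"gripper": 0.0, "slide": [-0.08, 0.0, 0.0], "yaw": 0}, {"gripper": 0.0, "slide": [-0.08, 0.0, 0.0], "yaw": 0}]'

```text
time_s: 20.6
eef_pos: [0.5088, -0.3008, 0.3546]
orientation: [[0.001, 0.966, -0.26], [-0.0, -0.26, -0.966], [-1.0, 0.001, -0.0]]
ft_force: [-0.2, 0.2, -0.7]
grip_width: 0.0002
```

```bash
python3 -c "
from h import *
st(); p,R=snap('wrist','w13'); snap('top','t13'); snap('side','s13')
c=pose('w13')
crop('pics/w13.png','pics/w13b.png',0,0,512,384,1.5)
crop('pics/s13.png','pics/s13c.png',150,130,290,250,5)
crop('pics/t13.png','pics/t13c.png',150,110,310,220,4.5)"
```

```text
t 20.6 pos [ 0.5088 -0.3008  0.3546] s 14.7 F along 0.15 lat 0.22 z -0.71 tilt [ 0.0014 -0.0002]
```

View pics/w13b.png

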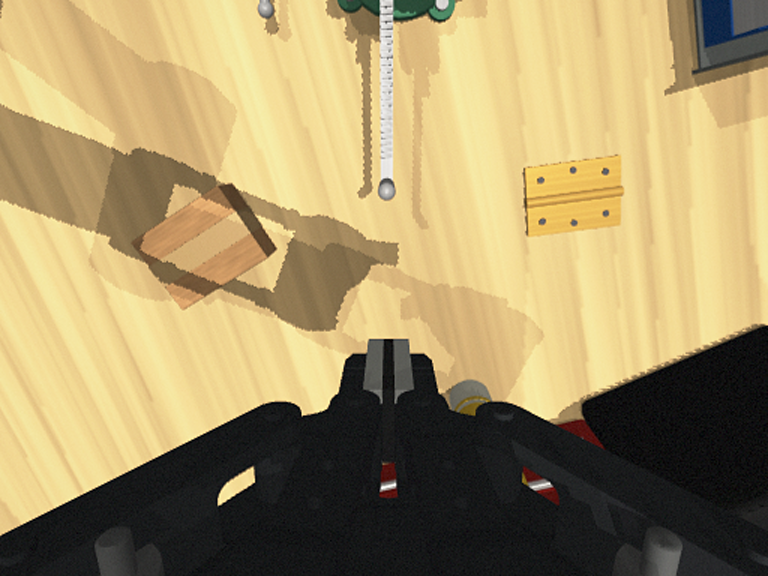

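View pics/s13c.png

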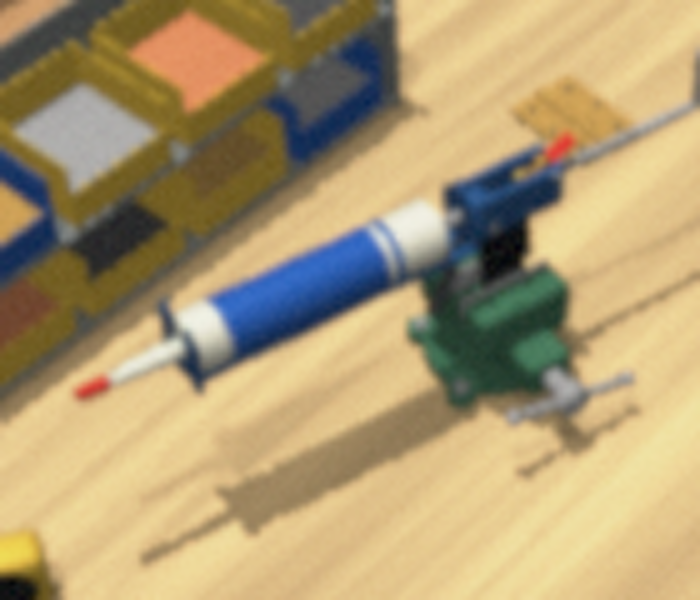

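View pics/t13c.png

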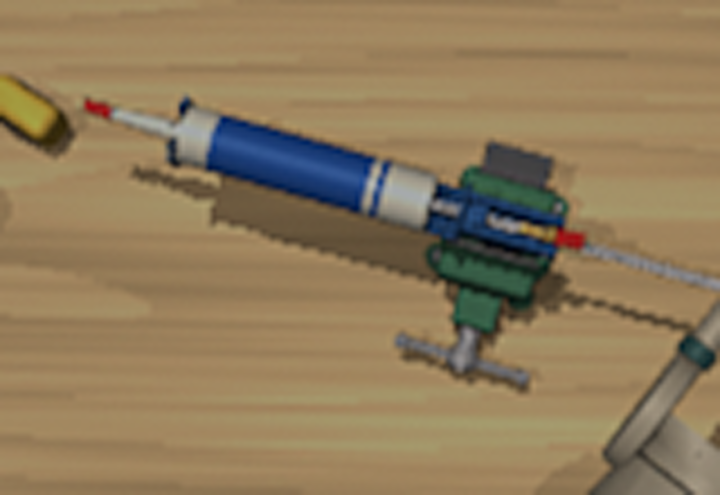

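```bash
python3 -c "
from h import *
d=np.array([np.cos(np.radians(75)),np.sin(np.radians(75)),0])
b0=onz('wrist',393/1.5,177/1.5,.242,pose('w9')); b=onz('wrist',386.5/1.5,188.5/1.5,.242,pose('w13')); print(b0,b,(b-b0)@d)
p=onz('wrist',254,211,.242,pose('w10'));print((p-b0)@d)
q=onz('wrist',258.5,243,.242,pose('w11'));print((q-b0)@d, 'tcp s',3.0)
"
```

```text
[ 0.50495956 -0.31497756  0.242     ] [ 0.52138721 -0.25257305  0.242     ] 0.0645299172535632
0.00271559464375865
0.020213810721061192 tcp s 3.0
```

Request:
jog_arm --rows '[{"gripper": 0.0, "slide": [0.05, 0.0, 0.0], "yaw": 0}, {"gripper": 0.0, "slide": [0.1, 0.0, 0.0], "yaw": 0}, {"gripper": 0.0, "slide": [0.15, 0.0, 0.0], "yaw": 0}, {"gripper": 0.0, "slide": [0.15, 0.0, 0.0], "yaw": 0}, {"gripper": 0.0, "slide": [0.15, 0.0, -0.015], "yaw": 0}, {"gripper": 0.0, "slide": [0.15, 0.0, -0.024], "yaw": 0}, {"gripper": 0.0, "slide": [0.15, 0.0, -0.028], "yaw": 0}, {"gripper": 0.0, "slide": [0.15, 0.0, -0.028], "yaw": 0}]'

```text
time_s: 21.55
eef_pos: [0.5174, -0.2734, 0.2067]
orientation: [[0.004, 0.966, -0.258], [-0.003, -0.258, -0.966], [-1.0, 0.005, 0.002]]
ft_force: [0.9, -0.3, -0.2]
grip_width: 0.0001
```

```bash
python3 -c "
from h import *
st(); snap('wrist','w14')"
```

```text
t 21.55 pos [ 0.5174 -0.2734  0.2067] s 43.4 F along -0.04 lat -0.91 z -0.16 tilt [ 0.004  -0.0027]
```

View pics/w14.png

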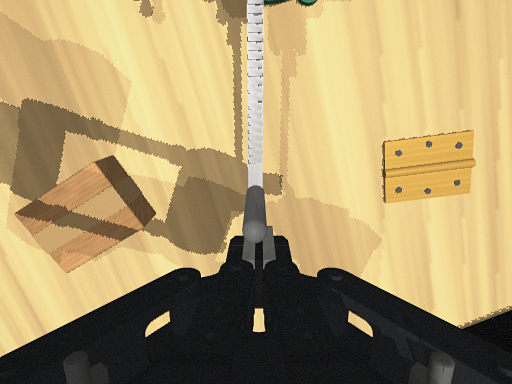

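Bar top at (254,230), just ahead of the finger seam; small steps forward, watching the force.

Request:
jog_arm --rows '[{"gripper": 0.0, "slide": [0.0, -0.001, -0.002], "yaw": 0}, {"gripper": 0.0, "slide": [0.0, -0.001, -0.004], "yaw": 0}, {"gripper": 0.0, "slide": [0.0, -0.001, -0.005], "yaw": 0}, {"gripper": 0.0, "slide": [0.0, -0.001, -0.006], "yaw": 0}, {"gripper": 0.0, "slide": [0.0, -0.001, -0.006], "yaw": 0}]'

```text
time_s: 22.1
eef_pos: [0.5162, -0.2687, 0.2043]
orientation: [[-0.0, 0.966, -0.26], [-0.002, -0.26, -0.966], [-1.0, 0.0, 0.002]]
ft_force: [-2.0, -2.8, 1.3]
grip_width: 0.0002
```

```bash
python3 -c "
from h import *
st()"
```

```text
t 22.1 pos [ 0.5162 -0.2687  0.2043] s 47.6 F along -3.2 lat 1.2 z 1.32 tilt [-0.0005 -0.0021]
```

Request:
jog_arm --rows '[{"gripper": 0.0, "slide": [0.0, 0.0, -0.001], "yaw": 0}, {"gripper": 0.0, "slide": [0.0, 0.0, -0.002], "yaw": 0}, {"gripper": 0.0, "slide": [0.0, 0.0, -0.003], "yaw": 0}, {"gripper": 0.0, "slide": [0.0, 0.0, -0.003], "yaw": 0}]'

```text
time_s: 22.5
eef_pos: [0.5164, -0.2683, 0.2044]
orientation: [[-0.002, 0.966, -0.26], [-0.007, -0.26, -0.966], [-1.0, 0.0, 0.007]]
ft_force: [-4.7, -8.1, -0.2]
grip_width: 0.0002
```

```bash
python3 -c "
from h import *
st()"
```

```text
t 22.5 pos [ 0.5164 -0.2683  0.2044] s 48.0 F along -9.08 lat 2.43 z -0.16 tilt [-0.0017 -0.0068]
```

Request:
jog_arm --rows '[{"gripper": 0.0, "slide": [0.0, 0.0, -0.001], "yaw": 0}, {"gripper": 0.0, "slide": [0.0, 0.0, -0.002], "yaw": 0}, {"gripper": 0.0, "slide": [0.0, 0.0, -0.003], "yaw": 0}, {"gripper": 0.0, "slide": [0.0, 0.0, -0.003], "yaw": 0}]'

```text
time_s: 22.9
eef_pos: [0.5166, -0.2675, 0.2045]
orientation: [[-0.003, 0.966, -0.26], [-0.011, -0.26, -0.966], [-1.0, 0.0, 0.011]]
ft_force: [-5.3, -12.9, 0.3]
grip_width: -0.0002
```

```bash
python3 -c "
from h import *
st()"
```

```text
t 22.9 pos [ 0.5166 -0.2675  0.2045] s 48.8 F along -13.84 lat 1.8 z 0.26 tilt [-0.0028 -0.0109]
```

Request:
jog_arm --rows '[{"gripper": 0.0, "slide": [0.0, 0.0, -0.001], "yaw": 0}, {"gripper": 0.0, "slide": [0.0, 0.0, -0.002], "yaw": 0}, {"gripper": 0.0, "slide": [0.0, 0.0, -0.003], "yaw": 0}, {"gripper": 0.0, "slide": [0.0, 0.0, -0.003], "yaw": 0}]'

```text
time_s: 23.3
eef_pos: [0.5169, -0.2664, 0.2045]
orientation: [[-0.004, 0.966, -0.26], [-0.014, -0.26, -0.965], [-1.0, 0.0, 0.015]]
ft_force: [-6.1, -17.7, -0.1]
grip_width: 0.0
```

```bash
python3 -c "
from h import *
st()"
```

```text
t 23.3 pos [ 0.5169 -0.2664  0.2045] s 50.0 F along -18.65 lat 1.31 z -0.14 tilt [-0.0037 -0.0141]
```

Request:
jog_arm --rows '[{"gripper": 0.0, "slide": [0.0, 0.0, -0.001], "yaw": 0}, {"gripper": 0.0, "slide": [0.0, 0.0, -0.002], "yaw": 0}, {"gripper": 0.0, "slide": [0.0, 0.0, -0.002], "yaw": 0}]'

```text
time_s: 23.6
eef_pos: [0.5172, -0.2655, 0.2046]
orientation: [[-0.004, 0.966, -0.26], [-0.016, -0.26, -0.965], [-1.0, 0.0, 0.017]]
ft_force: [-8.7, -21.0, -0.6]
grip_width: 0.0003
```

```bash
python3 -c "
from h import *
st()"
```

```text
t 23.6 pos [ 0.5172 -0.2655  0.2046] s 51.0 F along -22.53 lat 2.99 z -0.56 tilt [-0.0041 -0.016 ]
```

Request:
jog_arm --rows '[{"gripper": 0.0, "slide": [0.0, 0.0, -0.0005], "yaw": 0}, {"gripper": 0.0, "slide": [0.0, 0.0, -0.001], "yaw": 0}]'

```text
time_s: 23.8
eef_pos: [0.5173, -0.2652, 0.2045]
orientation: [[-0.004, 0.966, -0.26], [-0.017, -0.26, -0.965], [-1.0, 0.0, 0.018]]
ft_force: [-7.5, -21.0, -0.0]
grip_width: -0.0001
```

```bash
python3 -c "
from h import *
st()"
```

```text
t 23.8 pos [ 0.5173 -0.2652  0.2045] s 51.3 F along -22.25 lat 1.84 z -0.04 tilt [-0.0045 -0.0171]
```

Request:
jog_arm --rows '[{"gripper": 0.0, "slide": [0.0, 0.0, -0.0006], "yaw": 0}, {"gripper": 0.0, "slide": [0.0, 0.0, -0.0012], "yaw": 0}]'

```text
time_s: 24.0
eef_pos: [0.5176, -0.2639, 0.2046]
orientation: [[-0.004, 0.966, -0.26], [-0.017, -0.26, -0.965], [-1.0, 0.0, 0.017]]
ft_force: [-7.2, -21.9, -1.3]
grip_width: -0.0001
```

```bash
python3 -c "
from h import *
st()"
```

```text
t 24.0 pos [ 0.5176 -0.2639  0.2046] s 52.6 F along -23.0 lat 1.29 z -1.27 tilt [-0.0044 -0.0168]
```

Request:
jog_arm --rows '[{"gripper": 0.0, "slide": [0.0, 0.0, 0.003], "yaw": 0}, {"gripper": 0.0, "slide": [0.0, 0.0, 0.006], "yaw": 0}, {"gripper": 0.0, "slide": [0.0, 0.0, 0.01], "yaw": 0}, {"gripper": 0.0, "slide": [0.0, 0.0, 0.02], "yaw": 0}, {"gripper": 0.0, "slide": [0.0, 0.0, 0.035], "yaw": 0}, {"gripper": 0.0, "slide": [0.0, 0.0, 0.045], "yaw": 0}, {"gripper": 0.0, "slide": [-0.03, 0.0, 0.045], "yaw": 0}, {"gripper": 0.0, "slide": [-0.07, 0.0, 0.045], "yaw": 0}]'

```text
time_s: 24.8
eef_pos: [0.5069, -0.2983, 0.2723]
orientation: [[-0.005, 0.965, -0.261], [0.004, -0.261, -0.965], [-1.0, -0.006, -0.003]]
ft_force: [0.9, 0.7, -0.0]
grip_width: -0.0005
```

Request:
jog_arm --rows '[{"gripper": 0.0, "slide": [-0.05, 0.0, 0.0], "yaw": 0}, {"gripper": 0.0, "slide": [-0.08, 0.0, 0.0], "yaw": 0}, {"gripper": 0.0, "slide": [-0.08, 0.0, 0.0], "yaw": 0}, {"gripper": 0.0, "slide": [-0.08, 0.0, 0.0], "yaw": 0}]'

```text
time_s: 25.2
eef_pos: [0.5083, -0.2988, 0.3544]
orientation: [[0.001, 0.966, -0.26], [-0.001, -0.26, -0.966], [-1.0, 0.001, 0.0]]
ft_force: [-1.1, -0.8, -0.5]
grip_width: -0.0001
```

```bash
python3 -c "
from h import *
st(); snap('wrist','w15'); snap('top','t15'); snap('side','s15')
crop('pics/w15.png','pics/w15b.png',0,0,512,384,1.5)
crop('pics/s15.png','pics/s15c.png',140,120,330,270,4)
crop('pics/t15.png','pics/t15c.png',120,110,345,260,3.5)"
```

```text
t 25.2 pos [ 0.5083 -0.2988  0.3544] s 16.5 F along -1.05 lat 0.84 z -0.55 tilt [ 0.0011 -0.0005]
```

View pics/w15b.png

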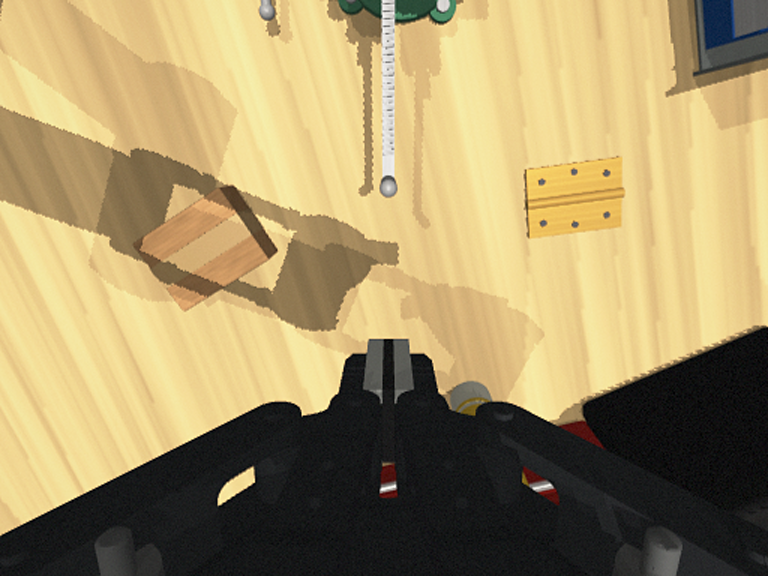

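View pics/s15c.png

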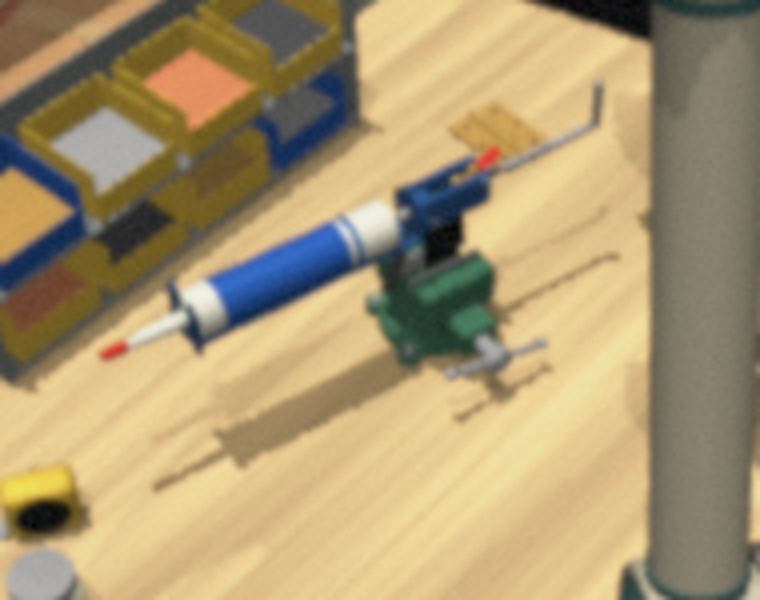

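View pics/t15c.png

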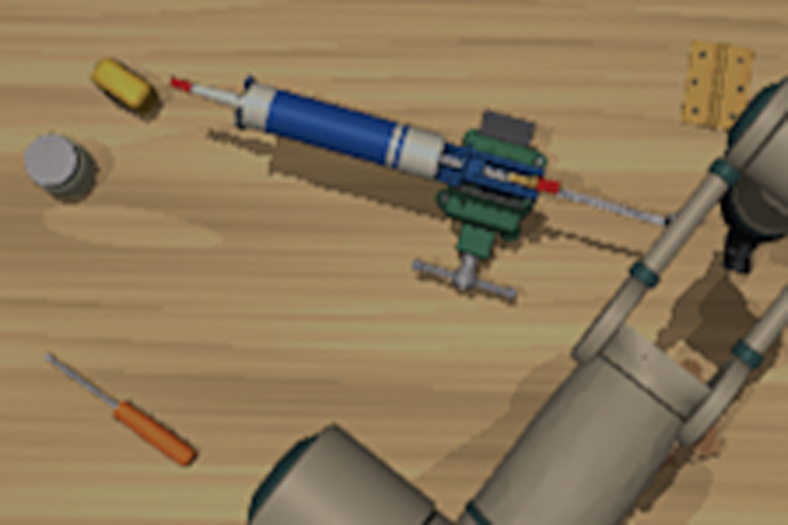

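```bash
python3 -c "
from h import *
d=np.array([np.cos(np.radians(75)),np.sin(np.radians(75)),0])
b0=onz('wrist',386.5/1.5,188.5/1.5,.242,pose('w13')); b=onz('wrist',388.5/1.5,186.5/1.5,.242,pose('w15')); print((b-b0)@d)
st(); print(bot.close_job())"
```

```text
0.0028982336713117996
t 25.35 pos [ 0.5076 -0.2981  0.3521] s 17.0 F along 0.34 lat 0.22 z -0.44 tilt [-0.0029  0.0024]
the job is handed in; nothing more can be done
None
```

The blue cartridge is in the gun's cradle with its capped nozzle out through the front slot. The ratchet is holding it pressed against the front plate. I handed the job in at 25.4 s with the arm clear of everything and about 0 N at the wrist.

- **First push:** I pushed the rod with closed fingers until I measured 22.9 N. When I let go, the ratchet gave back almost a full tooth. That left an estimated 9 N on the piston.
- **Second push:** I judged 9 N thin, so I pushed once more, up to about 23 N total, until one more click. That is slightly over the 20 N you asked for, but the pawl's own 2–6 N is part of it, so I estimate 17–21 N on the piston, below the 30 N burst limit.
- **Last checks:** The pictures show the tube fully forward against the plate and the other items in view unmoved. The white cartridge was only partly in view.
- **Disagreements:** The final wrist pictures put the rod 2.9 mm further in than after the first push, while one tooth is 4 mm. The two-camera height for the top of the pull came out 2.6 mm below the given value. A second height estimate for it came out about 50 mm low. I did not use it, because the two camera rays were nearly parallel.

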